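Load lens carriers on the arc rail and close it with the keeper pin

ROBOT

A 6-joint arm with a two-finger parallel gripper is mounted at the origin on a cart in front of the work surface, level with it; the furniture and walls round the work are solid. World frame = base frame: x ahead of the robot, y to its left, z up, the work surface at z = 0. Lengths are in m, angles in degrees, forces in N, time in s.
With the tool pointing down it reaches from about 0.3 to 0.95 m from the base axis. Payload 3.1 kg.
Tool frame: the origin (TCP) lies at the centre of the arm's flange, where the gripper is bolted on; the fingertips stand 173 mm ahead of it and the grasp point (between the pads) lies 155 mm ahead of it; z points along the fingers, y is the direction in which the jaws open and shut (so a half turn about z gives the same grasp; the last joint's range is limited). The gripper opens to 85 mm and grips with 20 to 120 N. Pads are 22 mm wide; open, the fingers measure 114 mm over their backs; the gripper's body (76 mm by 85 mm) begins 54 mm behind the grasp point. The pads swing forward as they close: fully open they stand 13 mm farther back than shut.
Start: joints at [-68.795, 17.653, 93.61, -0, 68.738, -3.994], TCP at [0.266, -0.566, 0.405] pointing down, gripper open.
Joint ranges: [-175.34, 175.34], [-45.06, 112.39], [2.9, 150.54], [-68.45, 248.45], [3.09, 151.38], [-168.51, 168.51]. Speed limits (degrees/s): [159.86, 159.86, 180, 180, 180, 180].

INTERFACE

Orientations are given as [roll, pitch, yaw] about the fixed x, y, z axes, in that order (R = Rz(yaw) Ry(pitch) Rx(roll)).
In Python, from plant import r gives the robot as it stands.
- The arm moves only by the tool apply_moves, never from a script. Its argument "rows" is text: rows parted by semicolons, each of 7 numbers parted by spaces: the shift along the world's x, y, z in mm, then the turn, a rotation vector about the world's x, y, z in degrees, then the opening, from -1 (shut) to 1 (fully open), so that 0 is half open. A call has 1 to 12 rows; each row shifts and turns the pose as measured when the row begins; what a row does not reach is not made up. A row lasts 1/12 s, in which the tool goes at most 41.7 mm and 7.16 degrees, less where a joint would pass 70% of its speed; a pose out of reach is approached as far as the arm can. A call is refused whole if a number of a shift passes 41.7 or a number of a turn 7.16, either way. A call with a gripper value outside its range is refused whole. The fingers move at their own pace and stop on an object; the grip force is fixed at half the most. Time passes only in rows, so rows that do not move let the fingers close. It gives the time, the measured TCP pose, the force and the opening at its end, in the units of the state.
- r.get_state(): the state, without advancing time (a new reading comes with each control period).
- r.capture(name): name is "scene" or "top"; returns (picture, depth): 400x640x3 uint8, blue, green, red; 400x640 float32, m along the optical axis (not along the pixel's ray), 0 where there is no reading.
- r.camera_model(name): a dict with "intrinsics" (3x3 intrinsics, pixels), "k1" (the pictures are not rectified: a ray, as slopes to the right and down, at radius r is drawn at 1 + k1 r^2 times it, then the intrinsics apply), "xyz" and "attitude" of the camera in the world. Camera axes: x right, y down, z forward; pixel columns grow to the right and rows downward; lengths in m; the calibration is good to about 2 mm. A picture is of the moment at which its call begins. camera_model takes no time and is no camera call.
- r.job_done(): hands the job in, once; it reports no verdict.
The state is a dict: "time": time; "joint_positions": joint angles; "qvel": joint speeds; "joint_torque": joint torques, N m; "position": TCP position; "orientation": TCP orientation; "contact_force": force on the tool from outside, world axes, zero at the start; "moment": the same for the moment, N m; "width": opening from 0.0 (shut) to 1.0 (fully open).
Only numpy, scipy, OpenCV 4.12 (cv2) and the standard library are available. Lean on these libraries where they do the work, as an engineer would, in place of code of your own. Each camera call takes 0.05 s, during which the arm holds its last target. There are 200 camera calls.

TASK

Thread every lens carrier that stands on the bench onto the free end of the curved guide rod and slide it right round the bend, turning it with the rod, so that all of them hang upright side by side on the straight arm between the bend and the stop post. Then close the rail: stand the keeper pin, knob up, down on the floor of the holder cup in front of the rod's tip. Leave the sachet bundle, the hand stamp and the eye loupe where they are.

Things in the scene. Friction and masses are not known exactly. Their poses are not given: they have to be found in the camera images.
- arc_rail: fixed curved guide rail: a level round steel rod 10 mm thick, its centre line 115 mm above the bench, over an aluminium base 10 mm thick. Origin on the bench below the rod's free tip. In its axes (mm) the rod runs straight from (0, 0) to (40, 0), bends left through 90 degrees on a 90 mm radius about (40, 90), then runs straight along +y from (130, 90) to the stop post
- rail_tip (a point): centre of the rod's free tip, 115 mm above the bench; axes as those of arc_rail, +x points along the rod into the rail
- rail_bend_end (a point): point on the rod's centre line where the bend ends and the straight parking arm begins; axes as those of arc_rail. The arm runs 142 mm along +y to the near face of the stop post, an upright post 34 mm wide that rises 18 mm above the rod's centre line and is the rod's only support
- cup_mouth (a point): centre of the mouth of the fixed round holder cup on the rail's base, 38 mm in front of the rod's tip (rail -x side), mouth 56 mm above the bench; outer diameter 37 mm, inner 26 mm, floor 42 mm below the mouth. A carrier held at the rod's height passes above it
- pin_mid (a point): middle of the keeper pin, 85 mm from its foot: a round steel pin 170 mm long, 80 g, shank 16 mm thick and 150 mm long with a chamfered foot, then a knob 34 mm across, 20 mm long. z axis from foot to knob. It starts on a rest that slopes it up 40 degrees, knob end up and away from the robot, held only near its ends: 70 mm of its middle, about 79 mm above the bench, is free to grip
- pin_foot (a point): centre of the pin's foot end; z axis points along the pin to the knob
- pin_rest: fixed sloping rest of the keeper pin: base 190 x 50 x 8 mm, a low saddle with an end stop at its -x end, and a saddle on a post 26 mm to the +x side of its centre; x axis points the way the pin slopes up. Origin on the bench. (At the right of the robot stands a cart with trays stacked to 0.31 m above the bench, at x below 0.18, y below -0.33: keep the wrist clear of it)
- sachets: bystander: blue and white bundle of sachets in a band, 57 x 68 x 45 mm; origin at the centre of the underside
- stamp: bystander: hand stamp with a wooden knob, 26 x 44 x 62 mm; origin at the centre of the underside
- eye_loupe: bystander: small black eye loupe, 36 mm across, 36 mm high; origin at the centre of the underside
- carrier_1_mid (a point): centre (half-way up) of a lens carrier: grey block 34 mm long (x), 44 wide (y), 62 high, 150 g, standing on its foot. A round bore 18 mm across runs right through it along x, 44 mm above the foot (13 mm above this point); same from both ends. A small lens shows below the bore. Let go on the rod it hangs upright, its bore 4 mm below the rod's centre line. Absent ones read None from the start
- carrier_2_mid (a point): centre (half-way up) of a lens carrier: grey block 34 mm long (x), 44 wide (y), 62 high, 150 g, standing on its foot. A round bore 18 mm across runs right through it along x, 44 mm above the foot (13 mm above this point); same from both ends. A small lens shows below the bore. Let go on the rod it hangs upright, its bore 4 mm below the rod's centre line. Absent ones read None from the start
- carrier_3_mid (a point): centre (half-way up) of a lens carrier: grey block 34 mm long (x), 44 wide (y), 62 high, 150 g, standing on its foot. A round bore 18 mm across runs right through it along x, 44 mm above the foot (13 mm above this point); same from both ends. A small lens shows below the bore. Let go on the rod it hangs upright, its bore 4 mm below the rod's centre line. Absent ones read None from the start
- carrier_4_mid (a point): centre (half-way up) of a lens carrier: grey block 34 mm long (x), 44 wide (y), 62 high, 150 g, standing on its foot. A round bore 18 mm across runs right through it along x, 44 mm above the foot (13 mm above this point); same from both ends. A small lens shows below the bore. Let go on the rod it hangs upright, its bore 4 mm below the rod's centre line. Absent ones read None from the start

How it is judged (in metres and radians):
On the way, in this order (a step that is already met when the one before it is completed fails the run):
1. all carriers present hang on the straight arm past the bend (x of carrier_1_mid in the frame of rail_bend_end between -0.012 and 0.012 m and y of carrier_1_mid in the frame of rail_bend_end between -0.005 and 0.147 m and z of carrier_1_mid in the frame of rail_bend_end between -0.032 and -0.004 m and angle between each of carrier_1_mid, carrier_2_mid, carrier_3_mid, carrier_4_mid's own z axis and vertical below 0.35 rad and x of carrier_2_mid in the frame of rail_bend_end between -0.012 and 0.012 m and y of carrier_2_mid in the frame of rail_bend_end between -0.005 and 0.147 m and z of carrier_2_mid in the frame of rail_bend_end between -0.032 and -0.004 m and x of carrier_3_mid in the frame of rail_bend_end between -0.012 and 0.012 m and y of carrier_3_mid in the frame of rail_bend_end between -0.005 and 0.147 m and z of carrier_3_mid in the frame of rail_bend_end between -0.032 and -0.004 m and x of carrier_4_mid in the frame of rail_bend_end between -0.012 and 0.012 m and y of carrier_4_mid in the frame of rail_bend_end between -0.005 and 0.147 m and z of carrier_4_mid in the frame of rail_bend_end between -0.032 and -0.004 m), for 0.2 s.
2. the keeper pin stands in the holder cup, knob up (horizontal distance between pin_foot and cup_mouth below 0.013 m and z of pin_foot in the frame of cup_mouth between -0.055 and -0.03 m and angle between pin_foot's own z axis and vertical below 0.35 rad), for 0.2 s.
At the end, for the whole second after the job is handed in: every carrier present hangs on the rod upright (within 20 degrees) with its centre past the end of the bend (5 mm tolerance) on the straight arm; the keeper pin stands knob up on the floor of the holder cup, within 20 degrees of upright; everything released (all of step 1 and all of step 2); the robot touches nothing.
It fails at once if the sachet bundle is moved by more than 40 mm (distance of sachets from where it was at the start of the episode above 0.04 m).
It fails at once if the stamp is moved by more than 40 mm (distance of stamp from where it was at the start of the episode above 0.04 m).
It fails at once if the loupe is moved by more than 40 mm (distance of eye_loupe from where it was at the start of the episode above 0.04 m).
Of carrier_1, carrier_2, carrier_3, carrier_4 only 3 to 4 are there at a start; the rules pass over those that are not, and their reading is None.
At some moment in a run one of carrier_1, carrier_2, carrier_3, carrier_4 may be knocked a few centimetres aside while the robot is not near it.
Once in a run the grip may slacken for a moment while it holds something.
It also fails if it takes over 208 s, if anything falls off the work surface, if the arm or the gripper's body presses on something with over 40 N, if the wrist force passes 120 N, or if a joint passes its speed limit or range.

## Working session

There is one attempt and no reset: what is moved stays moved. The work goes in short steps, Python scripts to look and compute and a tool call to move; the robot and the scene stay as the last step left them, time stands still between calls to the robot, and variables do not carry over. Pictures are saved under pics/ and viewed, about 12 in all and at most 16, crops included, and the job is handed in when it is done.

Besides the shell and the picture viewer there is one more tool, called after ">>>" in YAML: its name, and indented under it one key for each argument. apply_moves: Moves the arm, as the interface text tells. Its arguments: {"type":"object","properties":{"rows":{"type":"string"}},"required":["rows"]}

```bash
ls; mkdir -p pics; python3 - <<'E'
from plant import r
import cv2,numpy as np
print(r.get_state())
for n in("scene","top"):
    p,d=r.capture(n); print(n,r.camera_model(n)); cv2.imwrite(f"pics/{n}0.png",p); np.save(f"pics/{n}0.npy",d); print(d.min(),d.max())
E
```

```text
pics
{'time': 0.0, 'joint_positions': array([-6.87957675e+01,  1.77042628e+01,  9.36900247e+01, -2.31957913e-04,
        6.87388690e+01, -3.99417474e+00]), 'qvel': array([-0.08032616, -0.04317011, -0.04369444,  0.05340213,  0.06273903,
        0.01334816]), 'joint_torque': array([-1.20615303e-03, -4.15265429e+01, -2.76664853e+01, -2.13343419e-04,
        1.02825338e-02, -9.18407110e-07]), 'position': array([ 0.26590816, -0.56513591,  0.40344506]), 'orientation': array([-1.79867152e+02, -9.05956671e-03,  2.51984811e+01]), 'contact_force': array([0.1574736 , 0.30485197, 0.03833335]), 'moment': array([ 0.01171216, -0.0311356 ,  0.00529388]), 'width': 0.9985117552483977}
scene {'intrinsics': array([[472.16916487,   0.        , 316.82513393],
       [  0.        , 472.16916487, 199.76852315],
       [  0.        ,   0.        ,   1.        ]]), 'k1': 0.038512177476461164, 'xyz': array([-0.4391337 ,  0.68904791,  0.64880926]), 'attitude': array([-114.16495896,    1.2830727 , -125.23602436])}
0.0 3.051935
top {'intrinsics': array([[364.45996368,   0.        , 317.41990645],
       [  0.        , 364.45996368, 200.51127925],
       [  0.        ,   0.        ,   1.        ]]), 'k1': 0.020618082838926844, 'xyz': array([ 0.5157668 , -0.00640533,  1.07474814]), 'attitude': array([-176.61063821,   -0.57636627,  -91.17227578])}
0.0 1.8890483
```

View pics/top0.png

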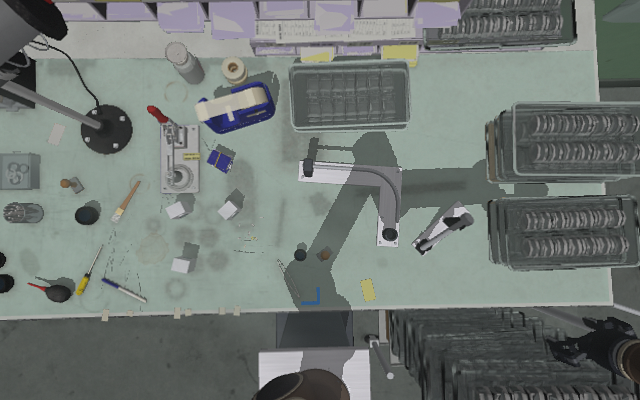

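View pics/scene0.png

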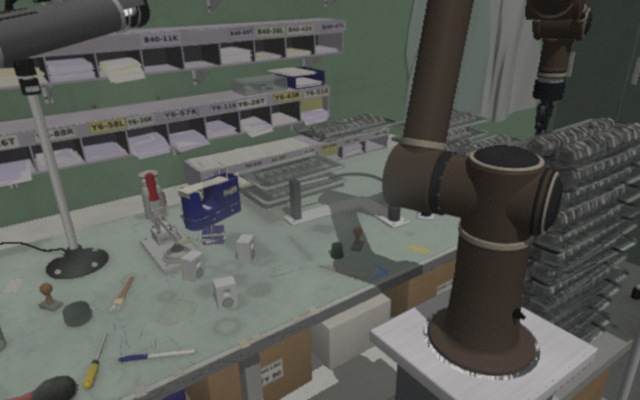

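The top view shows three carriers near (178,210), (229,210) and (183,264). The rail has its post at about (310,160) and its cup at about (390,235), with the pin on its rest at about (440,230). The stamp and loupe bystanders stand near (325,255)/(300,255) and (70,185)/(88,215), and the sachets near (220,158).

```bash
cat > h.py <<'E'
import numpy as np,cv2
from scipy.spatial.transform import Rotation as R
from plant import r
def cam(n):
    m=r.camera_model(n); return m["intrinsics"],m["k1"],np.array(m["xyz"]),R.from_euler("xyz",m["attitude"],degrees=True).as_matrix()
def cloud(n,d):
    K,k,t,A=cam(n); h,w=d.shape
    uv=np.stack(np.meshgrid(np.arange(w),np.arange(h)),-1).reshape(-1,1,2).astype(np.float64)
    s=cv2.undistortPoints(uv,K,np.array([k,0,0,0.])).reshape(-1,2)
    p=np.c_[s,np.ones(len(s))]*d.reshape(-1,1)
    P=p@A.T+t; P[d.ravel()==0]=np.nan
    return P.reshape(h,w,3)
def proj(n,P):
    K,k,t,A=cam(n); q=(np.atleast_2d(P)-t)@A
    return cv2.projectPoints(q.reshape(-1,1,3),np.zeros(3),np.zeros(3),K,np.array([k,0,0,0.]))[0].reshape(-1,2)
def look(n,tag):
    p,d=r.capture(n); cv2.imwrite(f"pics/{tag}.png",p); np.save(f"pics/{tag}.npy",d); return p,d,cloud(n,d)
E
python3 - <<'E'
from h import *
d=np.load("pics/top0.npy"); P=cloud("top",d); Z=P[...,2]
# bench check
print("bench z",[round(float(np.nanmedian(Z[a-3:a+3,b-3:b+3]))*1000,1) for a,b in((280,230),(200,270),(260,440),(120,450),(230,130))])
def blobs(P,lo,hi,box,name):
    Z=P[...,2]; m=((Z>lo)&(Z<hi)).astype(np.uint8)
    mm=np.zeros_like(m); x0,x1,y0,y1=box; mm[y0:y1,x0:x1]=m[y0:y1,x0:x1]
    n,l,s,c=cv2.connectedComponentsWithStats(mm)
    for i in range(1,n):
        if s[i,4]<12: continue
        q=P[l==i]; rc=cv2.minAreaRect((q[:,:2]*1000).astype(np.float32))
        print(name,s[i,:5],"xy",np.round(rc[0],1),"size",np.round(rc[1],1),"ang",round(rc[2],1),"z",np.round(np.percentile(q[:,2],[5,50,95])*1000,1))
blobs(P,.05,.075,(40,290,140,300),"carr?")
blobs(P,.025,.3,(40,290,140,300),"any")
blobs(P,.10,.14,(295,480,130,270),"rail")
blobs(P,.02,.3,(295,480,130,270),"tall")
blobs(P,.006,.02,(295,480,130,270),"base")
img=cv2.imread("pics/top0.png")
a=cv2.resize(img[135:275,150:350],None,fx=4,fy=4,interpolation=cv2.INTER_CUBIC)
b=cv2.resize(img[130:270,290:490],None,fx=4,fy=4,interpolation=cv2.INTER_CUBIC)
cv2.imwrite("pics/b.png",b)
s=cv2.imread("pics/scene0.png"); cv2.imwrite("pics/sc.png",cv2.resize(s[160:340,130:450],None,fx=2.5,fy=2.5,interpolation=cv2.INTER_CUBIC))
S=cloud("scene",np.load("pics/scene0.npy"))
blobs(S,.05,.075,(130,300,220,320),"scarr")
blobs(S,.105,.125,(270,450,150,240),"srail")
E
```

```text
bench z [3.0, 2.7, 2.2, 2.7, 2.4]
carr? [174 140   9   5  30] xy [749.3 372. ] size [22.7 11.4] ang 89.2 z [50.3 54.3 71.1]
carr? [174 173   4   7  21] xy [653.  378.3] size [ 8.8 17. ] ang 85.2 z [50.2 51.9 72.5]
carr? [ 60 179  11   9  83] xy [638.  677.4] size [23.1 22.3] ang 0.4 z [52.  59.3 64.6]
carr? [165 201  22  18 243] xy [558.3 376.3] size [35. 48.] ang 25.9 z [55.5 62.7 65.5]
carr? [218 200  20  20 210] xy [554.4 232.4] size [34.1 44.5] ang 43.3 z [57.6 62.5 65.4]
carr? [171 257  21  16 242] xy [406.2 360.7] size [47.6 34.4] ang 77.5 z [53.6 62.5 65.9]
any [165 140  27  51 653] xy [686.3 382.2] size [141.   69.8] ang 6.3 z [26.6 52.2 92.3]
any [207 149  26  23 333] xy [699.9 261.3] size [61.6 45.2] ang 63.0 z [30.5 41.3 44.9]
any [ 60 179  15   9 100] xy [638.  677.4] size [23.1 22.3] ang 0.4 z [28.8 58.  64.5]
any [165 201  25  18 302] xy [557.8 376. ] size [36.1 48.2] ang 26.5 z [31.9 62.  65.5]
any [218 200  22  20 244] xy [554.1 232.2] size [34.7 44.5] ang 43.5 z [35.3 62.1 65.2]
any [ 75 207  20  18 285] xy [549.3 639.1] size [47.5 49.5] ang 55.1 z [26.2 31.1 36.2]
a
[... 1406 characters left out ...]
81] xy [423.2 -33.6] size [26.4 47. ] ang 35.4 z [ 9.3 12.5 15.7]
base [295 249  12  12  30] xy [427.4  29.9] size [37.6 24.7] ang 49.9 z [ 6.1 10.  18.8]
scarr [152 220  11  14  74] xy [765.8 392.5] size [57.6 16.3] ang 6.3 z [50.5 56.1 73.2]
scarr [236 234  18  13 182] xy [553.  232.8] size [35.2 50.5] ang 41.7 z [51.8 61.4 63.8]
scarr [173 240   8   7  26] xy [650.7 379.1] size [16.5 12.9] ang 54.4 z [50.6 53.9 62.7]
scarr [180 249  24  16 234] xy [558.3 375.1] size [37.9 47.8] ang 26.9 z [51.2 61.5 64.1]
scarr [213 275  23  18 283] xy [405.5 360.1] size [44.1 40.7] ang 76.5 z [52.1 61.5 63.9]
srail [289 172  93  19 337] xy [ 633.5 -115.2] size [277.6  85.5] ang 65.2 z [110.6 117.  121.7]
```

View pics/b.png

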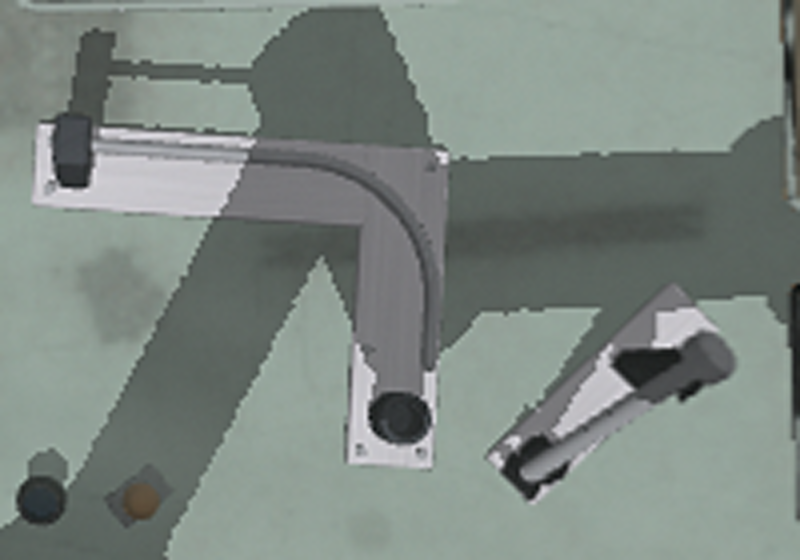

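View pics/sc.png

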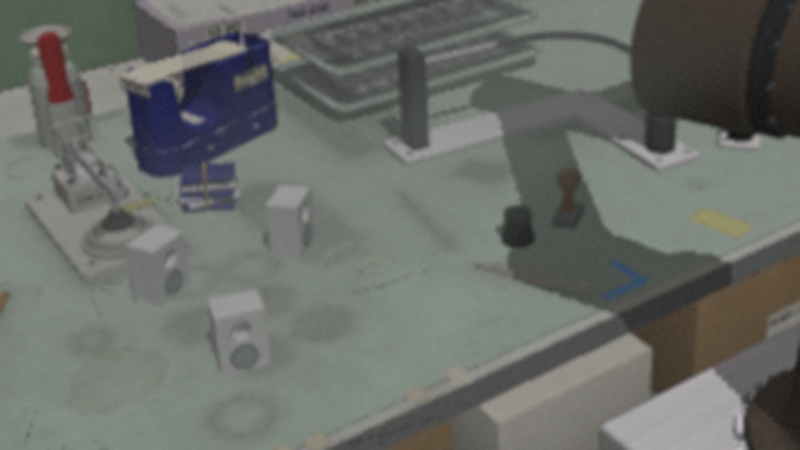

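Three carriers are present: A (558,376), B (554,232) and C (406,361) mm. The two views agree to about 1 mm and the tops come out at 62 mm. Next I fit the rail and the pin.

```bash
cat > fit.py <<'E'
from h import *
from scipy.optimize import least_squares
L=142e-3
def cl(q):  # distance from rail-frame points to centre line
    x,y=q.T; out=np.full(len(q),9.)
    out=np.hypot(x-np.clip(x,0,.04),y)
    out=np.minimum(out,np.hypot(x-.13,y-np.clip(y,.09,.232)))
    b=(x>.04)&(y<.09); a=np.abs(np.hypot(x-.04,y-.09)-.09)
    return np.where(b,np.minimum(out,a),out)
def fit(q,p0):
    f=lambda p:cl((q-p[:2])@np.array([[np.cos(p[2]),-np.sin(p[2])],[np.sin(p[2]),np.cos(p[2])]]))
    s=least_squares(f,p0,loss="soft_l1",f_scale=.002,x_scale=[.01,.01,.05]); return s.x,np.median(np.abs(f(s.x)))
T=cloud("top",np.load("pics/top0.npy")); S=cloud("scene",np.load("pics/scene0.npy"))
for n,P,box in(("top",T,(322,400,158,224)),("scene",S,(300,383,165,195))):
    Q=P[box[2]:box[3],box[0]:box[1]].reshape(-1,3)
    Q=Q[(Q[:,2]>(.116 if n=="top" else .112))&(Q[:,2]<.126)]
    p,e=fit(Q[:,:2],[.515,-.235,-.04]); print(n,len(Q),"tip",np.round(p[:2]*1000,1),"yaw",round(np.degrees(p[2]),2),"res",round(e*1000,2),"z",np.median(Q[:,2]))
    c,s=np.cos(p[2]),np.sin(p[2]); M=np.array([[c,-s],[s,c]])
    for nm,v in(("cup",(-.038,0)),("bendend",(.13,.09)),("post",(.13,.232))): print(nm,np.round((p[:2]+M@v)*1000,1))
# pin in top
for n,P,box in(("top",T,(412,478,205,260)),):
    Q=P[box[2]:box[3],box[0]:box[1]].reshape(-1,3)
    for lo in range(50,150,8):
        k=Q[(Q[:,2]>lo/1000)&(Q[:,2]<(lo+8)/1000)]
        if len(k)>3: print(lo,len(k),np.round(np.median(k,0)*1000,1))
# cup rim
Q=T[225:245,380:402].reshape(-1,3); k=Q[(Q[:,2]>.05)&(Q[:,2]<.062)]; print("cup rim",cv2.minEnclosingCircle((k[:,:2]*1000).astype(np.float32)),np.median(k[:,2]))
E
python3 fit.py
```

```text
top 408 tip [ 514.5 -223.6] yaw -5.11 res 2.33 z 0.11962337714120008
cup [ 476.6 -220.3]
bendend [ 652.  -145.6]
post [664.7  -4.1]
scene 259 tip [ 513.3 -223.1] yaw -4.66 res 2.12 z 0.11736449189570575
cup [ 475.4 -220.1]
bendend [ 650.2 -144. ]
post [661.7  -2.5]
50 31 [ 456.6 -331.4   53.9]
58 31 [ 462.4 -338.9   61.8]
66 33 [ 468.1 -345.8   70.2]
74 32 [ 473.8 -352.3   78. ]
82 29 [ 479.3 -360.    85.6]
90 33 [ 484.8 -366.2   93.3]
98 29 [ 492.8 -373.7  102.3]
106 56 [ 499.2 -381.8  110.2]
114 41 [ 505.8 -386.7  116.9]
122 25 [ 518.8 -395.7  125.5]
130 70 [ 515.6 -396.5  134.3]
138 52 [ 513.3 -398.4  141.4]
cup rim ((477.5832214355469, -221.13241577148438), 18.50092315673828) 0.05588725742483691
```

>>> apply_moves:
  rows: "0 0 0 0 0 0 1; 0 0 0 0 0 0 1; 0 20 0 0 0 0 1; 0 20 0 0 0 0 1; 0 0 0 0 0 0 1; 0 0 0 0 0 0 1"

```text
time: 0.6
position: [0.2653, -0.5239, 0.4007]
orientation: [-179.7, -0.0, 25.2]
contact_force: [-0.2, -0.2, 0.4]
width: 1.003
```

```bash
cat > g.py <<'E'
from h import *
TIP=np.array([514.2,-223.6]); YAW=-4.9
def rail(x,y):
    c,s=np.cos(np.radians(YAW)),np.sin(np.radians(YAW)); return TIP+np.array([c*x-s*y,s*x+c*y])
def go(x,y,z,yaw,tilt=None):
    s=r.get_state(); p=s["position"]*1000; A=R.from_euler("xyz",s["orientation"],degrees=True)
    B=tilt if tilt is not None else R.from_euler("xyz",[180,0,yaw],degrees=True)
    print("t",round(s["time"],2),"d",np.round(np.array([x,y,z])-p,1),"rv",np.round((B*A.inv()).as_rotvec(degrees=True),2),"F",np.round(s["contact_force"],1),"w",round(s["width"],3),"q",np.round(s["joint_positions"]))
E
cat > /dev/null
```

>>> apply_moves:
  rows: "12 32 0 0 0 0.7 1; 12 32 0 0 0 0.7 1; 12 32 0 0 0 0.7 1; 12 32 0 0 0 0.7 1; 12 32 0 0 0 0.7 1; 12 32 0 0 0 0.7 1; 12 32 0 0 0 0.7 1; 12 32 0 0 0 0.7 1; 12 32 0 0 0 0.7 1; 12 32 0 0 0 0.7 1; 12 32 0 0 0 0.7 1; 12 32 0 0 0 0.7 1"

```text
time: 1.6
position: [0.4139, -0.1378, 0.4049]
orientation: [179.1, -0.1, 33.1]
contact_force: [0.2, 0.0, 0.7]
width: 0.997
```

>>> apply_moves:
  rows: "12 31 0 0 0 0.7 1; 12 31 0 0 0 0.7 1; 12 31 0 0 0 0.7 1; 12 31 0 0 0 0.7 1; 12 31 0 0 0 0.7 1; 12 31 0 0 0 0.7 1; 12 31 0 0 0 0.7 1; 12 31 0 0 0 0.7 1; 12 31 0 0 0 0.7 1; 12 31 0 0 0 0.7 1; 10 20 0 0 0 0.7 1; 0 0 0 0 0 0 1"

```text
time: 2.6
position: [0.5584, 0.2134, 0.4103]
orientation: [178.3, -1.0, 41.4]
contact_force: [-0.4, 0.1, 0.1]
width: 0.997
```

```bash
python3 -c "
from g import *
go(553.7,232.5,330,42.5)
p,d,P=look('top','t1'); Q=P[195:270,160:255].reshape(-1,3)
Z=P[...,2];m=((Z>.055)&(Z<.068)).astype(np.uint8);n,l,s,c=cv2.connectedComponentsWithStats(m)
for i in range(1,n):
  if 100<s[i,4]<400: print(cv2.minAreaRect((P[l==i][:,:2]*1000).astype(np.float32)))
"
```

```text
t 2.6 d [ -4.7  19.1 -80.3] rv [0.53 1.89 1.07] F [-0.4  0.1  0.1] w 0.997 q [17. 14. 98. -1. 67. 66.]
((1077.3480224609375, -894.5358276367188), (100.66443634033203, 14.918304443359375), 80.78489685058594)
((554.2575073242188, 232.32615661621094), (33.72909164428711, 44.93172836303711), 44.536155700683594)
((406.046875, 361.14495849609375), (47.170997619628906, 34.391971588134766), 78.060791015625)
```

>>> apply_moves:
  rows: "-1 4 -20 0.1 0.4 0.3 1; -1 4 -20 0.1 0.4 0.3 1; -1 4 -20 0.1 0.4 0.3 1; -1 4 -20 0.1 0.4 0.3 1; -1 4 -10 0.1 0.3 0.3 1; 0 0 0 0 0 0 1"

```text
time: 3.15
position: [0.5548, 0.2277, 0.3191]
orientation: [179.7, 0.1, 42.7]
contact_force: [-0.4, 0.3, 0.3]
width: 0.997
```

```bash
python3 -c "
from g import *
go(553.8,232.5,200,43)"
```

```text
t 3.15 d [  -1.     4.8 -119.1] rv [0.25 0.12 0.25] F [-0.4  0.3  0.3] w 0.997 q [ 18.  20. 101.  -0.  59.  66.]
```

>>> apply_moves:
  rows: "0 1 -20 0 0 0 1; 0 1 -20 0 0 0 1; 0 1 -20 0 0 0 1; 0 1 -20 0 0 0 1; 0 1 -20 0 0 0 1; -1 0 -14 0 0 0 1; 0 0 0 0 0 0 1; 0 0 0 0 0 0 1"

```text
time: 3.82
position: [0.5593, 0.2276, 0.2102]
orientation: [179.2, -0.5, 42.4]
contact_force: [0.4, -0.3, 0.2]
width: 0.999
```

```bash
python3 -c "
from g import *
go(553.8,232.5,200,43)"
```

```text
t 3.82 d [ -5.5   4.9 -10.2] rv [0.21 0.91 0.59] F [ 0.4 -0.3  0.2] w 0.999 q [ 18.  29. 103.  -1.  47.  66.]
```

>>> apply_moves:
  rows: "-3 2.5 -5 0.1 0.5 0.3 1; -3 2.5 -5 0.1 0.5 0.3 1; 0 0 0 0 0 0 1"

```text
time: 4.07
position: [0.555, 0.2325, 0.2037]
orientation: [180.0, -0.2, 43.0]
contact_force: [-0.4, 0.4, -0.4]
width: 1.002
```

```bash
python3 -c "
from g import *
go(553.8,232.5,200,43)"
```

```text
t 4.07 d [-1.2 -0.  -3.7] rv [-0.11  0.16  0.02] F [-0.4  0.4 -0.4] w 1.002 q [ 19.  30. 103.   0.  47.  66.]
```

>>> apply_moves:
  rows: "-1 0 -3 0 0.2 0 0; 0 0 0 0 0 0 -1; 0 0 0 0 0 0 -1; 0 0 0 0 0 0 -1; 0 0 0 0 0 0 -1; 0 0 0 0 0 0 -1; 0 0 0 0 0 0 -1; 0 0 0 0 0 0 -1"

```text
time: 4.73
position: [0.5549, 0.2333, 0.203]
orientation: [-180.0, -0.3, 43.0]
contact_force: [0.1, 0.1, -0.9]
width: 0.505
```

```bash
python3 -c "
from g import *
go(553.8,232.5,200,43)"
```

```text
t 4.73 d [-1.1 -0.8 -3. ] rv [-0.18  0.18 -0.04] F [ 0.1  0.1 -0.9] w 0.505 q [ 19.  30. 103.   0.  47.  65.]
```

>>> apply_moves:
  rows: "0 0 10 0 0 0 -1; 0 0 20 0 0 0 -1; 0 0 25 0 0 0 -1; 0 0 25 0 0 0 -1; 0 0 15 0 0 0 -1; 0 0 8 0 0 0 -1; -4 -15 2 0 0 -2 -1; -8 -30 1 0 0 -3.4 -1; -8 -30 1 0 0 -3.4 -1; -8 -30 0 0 0 -3.4 -1; -8 -30 0 0 0 -3.4 -1; -8 -30 0 0 0 -3.4 -1"

```text
time: 5.73
position: [0.5047, 0.0644, 0.3143]
orientation: [-179.9, 0.0, 23.4]
contact_force: [0.0, -0.7, -0.5]
width: 0.506
```

```bash
python3 -c "
from g import *
go(*rail(-60,0),300,-4.9)"
```

```text
t 5.73 d [ -50.2 -282.8  -14.3] rv [ -0.14  -0.03 -28.31] F [ 0.  -0.7 -0.5] w 0.506 q [  2.  11. 113.   0.  55.  69.]
```

>>> apply_moves:
  rows: "-6 -31 -1 0 0 -3.1 -1; -6 -31 -1 0 0 -3.1 -1; -6 -31 -1 0 0 -3.1 -1; -6 -31 -1 0 0 -3.1 -1; -6 -31 -1 0 0 -3.1 -1; -6 -31 -1 0 0 -3.1 -1; -6 -31 -1 0 0 -3.1 -1; -6 -31 -1 0 0 -3.1 -1; -3 -20 -1 0 0 -2 -1; 0 -6 0 0 0 0 -1; 0 0 0 0 0 0 -1"

```text
time: 6.65
position: [0.4347, -0.2303, 0.2983]
orientation: [-179.8, 1.0, -6.0]
contact_force: [0.9, -0.3, -1.6]
width: 0.509
```

```bash
python3 -c "
from g import *
go(*rail(-45,0),274,-4.9)"
```

```text
t 6.65 d [ 34.7  10.5 -24.3] rv [-0.32 -1.01  1.1 ] F [ 0.9 -0.3 -1.6] w 0.509 q [-33.  11. 116.  -0.  54.  63.]
```

>>> apply_moves:
  rows: "8 3 -6 -0.1 -0.3 0.3 -1; 8 3 -6 -0.1 -0.3 0.3 -1; 8 3 -6 -0.1 -0.3 0.3 -1; 8 2 -4 0 0 0.2 -1; 0 0 0 0 0 0 -1; 0 0 0 0 0 0 -1"

```text
time: 7.15
position: [0.4696, -0.2129, 0.2719]
orientation: [-179.8, 0.2, -4.5]
contact_force: [-0.3, 0.3, -1.5]
width: 0.505
```

```bash
python3 -c "
from g import *
go(*rail(-45,0),274,-4.9)
p,d,P=look('scene','s1'); cv2.imwrite('pics/s1c.png',cv2.resize(p[130:280,260:460],None,fx=4,fy=4,interpolation=cv2.INTER_CUBIC))
p,d,P=look('top','t2'); cv2.imwrite('pics/t2c.png',cv2.resize(p[140:260,290:430],None,fx=4,fy=4,interpolation=cv2.INTER_CUBIC))
a=cv2.imread('pics/s1c.png');b=cv2.imread('pics/t2c.png');b=cv2.resize(b,(400,343));a=cv2.resize(a,(400,300));c=np.zeros((343,800,3),np.uint8);c[:300,:400]=a;c[:,400:]=b;cv2.imwrite('pics/m1.png',c)
"
```

```text
t 7.15 d [-0.2 -6.9  2.1] rv [-0.25 -0.22 -0.39] F [-0.3  0.3 -1.5] w 0.505 q [-29.  16. 114.   0.  51.  65.]
```

View pics/m1.png

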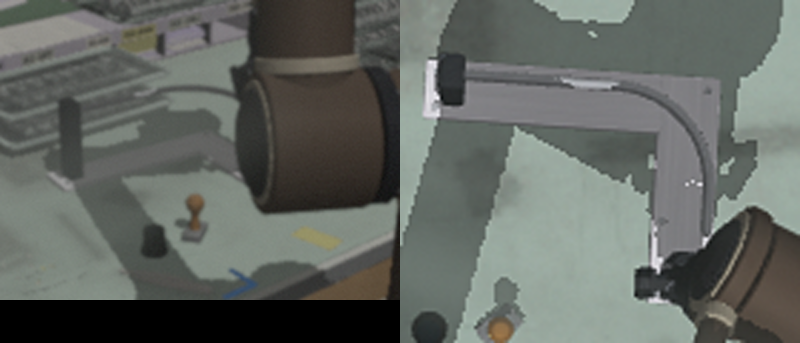

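>>> apply_moves:
  rows: "0 -3.5 1 -0.1 -0.1 -0.2 -1; 0 -3.5 1 -0.1 -0.1 -0.2 -1; 0 0 0.5 0 0 0 -1; 0 0 0.5 0 0 0 -1"

```text
time: 7.58
position: [0.4692, -0.2208, 0.2761]
orientation: [180.0, -0.0, -4.9]
contact_force: [-0.3, 0.3, -1.6]
width: 0.508
```

```bash
python3 -c "
from g import *
go(*rail(-45,0),274,-4.9)
c,s=np.cos(np.radians(YAW)),np.sin(np.radians(YAW))
for n,b in(('top0',(322,405,158,232)),('t2',(340,385,158,215)),('scene0',(300,390,165,200))):
  P=cloud('scene' if 's' in n else 'top',np.load(f'pics/{n}.npy'))[b[2]:b[3],b[0]:b[1]].reshape(-1,3)*1000
  P=P[(P[:,2]>112)&(P[:,2]<126)]; q=(P[:,:2]-TIP)@np.array([[c,-s],[s,c]])
  for lo,hi in((-8,0),(0,15),(15,30),(30,45)):
    k=(q[:,0]>lo)&(q[:,0]<hi)&(abs(q[:,1])<15); print(n,lo,hi,k.sum(),np.round(np.percentile(q[k,1],[5,50,95]),1) if k.any() else '',np.round(np.median(P[k,2]),1) if k.any() else '')
  k=(q[:,1]>95)&(q[:,1]<225)&(abs(q[:,0]-130)<12); print('arm',np.round(np.percentile(q[k,0],[5,50,95]),1) if k.any() else '')
  a=np.degrees(np.arctan2(q[:,1]-90,q[:,0]-40)); rr=np.hypot(q[:,1]-90,q[:,0]-40)
  for lo in(-80,-60,-40,-20):
    k=(a>lo)&(a<lo+20)&(abs(rr-90)<12); print('bend',lo,np.round(np.percentile(rr[k],[5,50,95]),1) if k.any() else '')
"
```

```text
t 7.58 d [ 0.2  1.1 -2.1] rv [0.03 0.04 0.05] F [-0.3  0.3 -1.6] w 0.508 q [-30.  16. 113.  -0.  51.  65.]
top0 -8 0 4 [-0.8  1.5  3.4] 118.3
top0 0 15 22 [-3.4  0.3  4.2] 119.0
top0 15 30 21 [-5.  -0.   3.4] 120.3
top0 30 45 24 [-4.7 -0.   3.8] 119.3
arm [126.6 130.7 135.5]
bend -80 [86.2 90.1 95. ]
bend -60 [86.4 90.7 95.1]
bend -40 [86.4 90.7 95.1]
bend -20 [86.7 90.7 95.4]
t2 -8 0 0  
t2 0 15 0  
t2 15 30 0  
t2 30 45 0  
arm [126.5 130.3 135.3]
bend -80 
bend -60 
bend -40 [86.4 90.2 95.2]
bend -20 [86.6 90.7 95.3]
scene0 -8 0 0  
scene0 0 15 0  
scene0 15 30 5 [1.2 2.2 2.9] 118.9
scene0 30 45 11 [-1.6  0.7  4. ] 116.3
arm [123.7 128.2 134.3]
bend -80 [85.1 89.2 93.4]
bend -60 [84.4 88.8 94.9]
bend -40 [86.1 89.7 94.3]
bend -20 [82.9 87.6 94. ]
```

>>> apply_moves:
  rows: "3 0.5 -1 0 0 0 -1; 5 0 -1 0 0 0 -1; 5 -0.4 0 0 0 0 -1; 4 -0.4 0 0 0 0 -1; 0 0 0 0 0 0 -1"

```text
time: 8.0
position: [0.4877, -0.2222, 0.275]
orientation: [179.9, -0.2, -5.1]
contact_force: [0.0, -0.8, -2.1]
width: 0.51
```

```bash
python3 -c "
from g import *
go(*rail(-25,0),274,-4.9)"
```

```text
t 8.0 d [ 1.6  0.8 -1. ] rv [0.09 0.17 0.18] F [ 0.  -0.8 -2.1] w 0.51 q [-29.  17. 111.   0.  51.  66.]
```

Well aligned; threading now.

>>> apply_moves:
  rows: "4 0.2 -0.5 0 0.1 0.1 -1; 5 -0.2 -0.3 0 0.1 0.1 -1; 5 -0.4 0 0 0 0 -1; 4 -0.4 0 0 0 0 -1; 0 0 0.3 0 0 0 -1"

```text
time: 8.42
position: [0.5081, -0.2229, 0.274]
orientation: [179.9, 0.1, -4.8]
contact_force: [0.4, -1.0, -2.0]
width: 0.504
```

```bash
python3 -c "
from g import *
go(*rail(-5,0),274,-4.9)"
```

```text
t 8.42 d [ 1.1 -0.3 -0. ] rv [ 0.07 -0.07 -0.07] F [ 0.4 -1.  -2. ] w 0.504 q [-28.  19. 108.  -0.  52.  67.]
```

>>> apply_moves:
  rows: "6 -0.5 0.3 0 0 0 -1; 6 -0.5 0.3 0 0 0 -1; 6 -0.5 0.2 0 0 0 -1; 6 -0.5 0.2 0 0 0 -1; 6 -0.5 0.2 0 0 0 -1; 6 -0.5 0.2 0 0 0 -1; 0 0 0.3 0 0 0 -1"

```text
time: 9.0
position: [0.5484, -0.2262, 0.2758]
orientation: [179.9, 0.0, -4.8]
contact_force: [0.1, 0.3, -0.7]
width: 0.509
```

```bash
cat >> g.py <<'E'
def bend(phi,z=274):
    f=np.radians(phi); p=rail(40+89.2*np.sin(f),90-89.2*np.cos(f)); print("bend",phi,end=" "); go(*p,z,YAW+phi)
E
python3 -c "
from g import *
go(*rail(35,0),274,-4.9); [bend(a) for a in(15,20,25)]"
```

```text
t 9.0 d [ 0.7 -0.4 -1.8] rv [ 0.08 -0.04 -0.08] F [ 0.1  0.3 -0.7] w 0.509 q [-27.  23. 103.  -0.  54.  68.]
bend 15 t 9.0 d [29.   1.  -1.8] rv [ 0.09 -0.03 14.92] F [ 0.1  0.3 -0.7] w 0.509 q [-27.  23. 103.  -0.  54.  68.]
bend 20 t 9.0 d [36.6  2.7 -1.8] rv [ 0.09 -0.02 19.92] F [ 0.1  0.3 -0.7] w 0.509 q [-27.  23. 103.  -0.  54.  68.]
bend 25 t 9.0 d [44.   5.1 -1.8] rv [ 9.000e-02 -2.000e-02  2.492e+01] F [ 0.1  0.3 -0.7] w 0.509 q [-27.  23. 103.  -0.  54.  68.]
```

>>> apply_moves:
  rows: "6 -0.4 -0.4 0 0 1.5 -1; 6 0 -0.3 0 0 3 -1; 6 0.2 -0.2 0 0 3.8 -1; 6 0.5 0 0 0 3.8 -1; 5 0.7 0 0 0 3 -1; 0 0 0 0 0 0 -1"

```text
time: 9.5
position: [0.58, -0.2252, 0.2744]
orientation: [179.9, 0.1, 11.3]
contact_force: [1.0, 0.4, -1.4]
width: 0.51
```

```bash
python3 -c "
from g import *
[bend(a) for a in(15,30,45)]"
```

```text
bend 15 t 9.5 d [-2.6  0.  -0.4] rv [ 0.09 -0.07 -1.25] F [ 1.   0.4 -1.4] w 0.51 q [-25.  26.  99.  -0.  55.  54.]
bend 30 t 9.5 d [19.6  7.1 -0.4] rv [ 0.1  -0.06 13.75] F [ 1.   0.4 -1.4] w 0.51 q [-25.  26.  99.  -0.  55.  54.]
bend 45 t 9.5 d [39.2 19.6 -0.4] rv [ 0.1  -0.05 28.75] F [ 1.   0.4 -1.4] w 0.51 q [-25.  26.  99.  -0.  55.  54.]
```

>>> apply_moves:
  rows: "6.1 1.6 0 0 0 4.1 -1; 6 2 0 0 0 4.1 -1; 5.8 2.4 0 0 0 4.1 -1; 5.6 2.8 0 0 0 4.1 -1; 0 0 0 0 0 0 -1"

```text
time: 9.92
position: [0.6037, -0.2162, 0.2734]
orientation: [-180.0, 0.2, 28.3]
contact_force: [0.2, 0.0, -1.3]
width: 0.507
```

```bash
python3 -c "
from g import *
[bend(a) for a in(30,33,45,60)]"
```

```text
bend 30 t 9.92 d [-4.1 -1.9  0.6] rv [ 0.09 -0.23 -3.2 ] F [ 0.2  0.  -1.3] w 0.507 q [-24.  28.  96.  -0.  56.  38.]
bend 33 t 9.92 d [0.1 0.2 0.6] rv [ 0.09 -0.22 -0.2 ] F [ 0.2  0.  -1.3] w 0.507 q [-24.  28.  96.  -0.  56.  38.]
bend 45 t 9.92 d [15.5 10.6  0.6] rv [ 0.11 -0.21 11.8 ] F [ 0.2  0.  -1.3] w 0.507 q [-24.  28.  96.  -0.  56.  38.]
bend 60 t 9.92 d [31.2 27.8  0.6] rv [ 0.14 -0.2  26.8 ] F [ 0.2  0.  -1.3] w 0.507 q [-24.  28.  96.  -0.  56.  38.]
```

>>> apply_moves:
  rows: "5.2 3 0.2 0 0 3.8 -1; 5 3.4 0.2 0 0 3.8 -1; 4.7 3.7 0.2 0 0 3.8 -1; 4.4 4 0.2 0 0 3.8 -1; 4.1 4.3 0.2 0 0 3.8 -1; 3.8 4.6 0.2 0 0 3.8 -1; 0 0 0.2 0 0 0 -1"

```text
time: 10.5
position: [0.6295, -0.1947, 0.2739]
orientation: [-180.0, 0.5, 51.2]
contact_force: [1.0, -0.6, -1.5]
width: 0.504
```

```bash
python3 -c "
from g import *
[bend(a) for a in(57,60,90)];go(*rail(129.5,110),274,85.1)"
```

```text
bend 57 t 10.5 d [2.6 2.6 0.1] rv [ 0.41 -0.34  0.91] F [ 1.  -0.6 -1.5] w 0.504 q [-21.  29.  94.  -1.  57.  18.]
bend 60 t 10.5 d [5.4 6.4 0.1] rv [ 0.42 -0.33  3.91] F [ 1.  -0.6 -1.5] w 0.504 q [-21.  29.  94.  -1.  57.  18.]
bend 90 t 10.5 d [21.1 49.8  0.1] rv [ 0.5  -0.21 33.91] F [ 1.  -0.6 -1.5] w 0.504 q [-21.  29.  94.  -1.  57.  18.]
t 10.5 d [23.1 69.7  0.1] rv [ 0.5  -0.21 33.91] F [ 1.  -0.6 -1.5] w 0.504 q [-21.  29.  94.  -1.  57.  18.]
```

>>> apply_moves:
  rows: "4 5.4 0.1 0.1 0 4.2 -1; 3.6 5.7 0.1 0.1 0 4.2 -1; 3.2 5.9 0.2 0.1 0 4.2 -1; 2.8 6.1 0.2 0.1 0 4.2 -1; 2.4 6.3 0.2 0.1 0 4.2 -1; 0 0 0.2 0 0 0 -1"

```text
time: 11.0
position: [0.6445, -0.1684, 0.2753]
orientation: [-180.0, 0.3, 71.9]
contact_force: [2.0, -0.6, -2.0]
width: 0.505
```

```bash
python3 -c "
from g import *
[bend(a) for a in(75,78,90)];go(*rail(129.5,110),274,85.1)"
```

```text
bend 75 t 11.0 d [ 1.1  0.7 -1.3] rv [ 0.3  -0.13 -1.78] F [ 2.  -0.6 -2. ] w 0.505 q [-18.  30.  93.  -0.  58.   0.]
bend 78 t 11.0 d [ 2.5  5.1 -1.3] rv [ 0.31 -0.12  1.22] F [ 2.  -0.6 -2. ] w 0.505 q [-18.  30.  93.  -0.  58.   0.]
bend 90 t 11.0 d [ 6.1 23.4 -1.3] rv [ 0.32 -0.09 13.22] F [ 2.  -0.6 -2. ] w 0.505 q [-18.  30.  93.  -0.  58.   0.]
t 11.0 d [ 8.1 43.3 -1.3] rv [ 0.32 -0.09 13.22] F [ 2.  -0.6 -2. ] w 0.505 q [-18.  30.  93.  -0.  58.   0.]
```

>>> apply_moves:
  rows: "2.2 6 -0.4 0.1 0 3.5 -1; 1.8 6.1 -0.4 0.1 0 3.5 -1; 1.3 6.2 -0.3 0.1 0 3.5 -1; 0.9 6.2 0 0 0 2.5 -1; 0.6 6 0 0 0 0 -1; 0.6 6 0 0 0 0 -1; 0 0 0.3 0 0 0 -1"

```text
time: 11.58
position: [0.6506, -0.1347, 0.2749]
orientation: [180.0, 0.3, 83.7]
contact_force: [2.1, 1.0, -1.9]
width: 0.502
```

```bash
python3 -c "
from g import *
go(*rail(129.7,110),274,85.1);go(*rail(130,205),274,85.1)"
```

```text
t 11.58 d [ 2.3  9.6 -0.9] rv [0.26 0.   1.41] F [ 2.1  1.  -1.9] w 0.502 q [-15.  30.  93.  -0.  57.  -9.]
t 11.58 d [ 10.7 104.2  -0.9] rv [0.26 0.   1.41] F [ 2.1  1.  -1.9] w 0.502 q [-15.  30.  93.  -0.  57.  -9.]
```

>>> apply_moves:
  rows: "1.3 9 0 0.1 0 0.5 -1; 1.2 10 0 0.1 0 0.5 -1; 1.2 10 0 0 0 0.4 -1; 1.1 10 0 0 0 0 -1; 1 10 0 0 0 0 -1; 1 10 0 0 0 0 -1; 1 10 0 0 0 0 -1; 1 10 0 0 0 0 -1; 1 10 0 0 0 0 -1; 0.5 6 0 0 0 0 -1; 0 0 0 0 0 0 -1"

```text
time: 12.5
position: [0.6604, -0.028, 0.2744]
orientation: [-179.8, -0.0, 85.0]
contact_force: [-0.2, -0.1, -0.5]
width: 0.504
```

```bash
python3 -c "
from g import *
go(*rail(130,205),274,85.1)"
```

```text
t 12.5 d [ 0.8 -2.4 -0.4] rv [-0.02 -0.22  0.09] F [-0.2 -0.1 -0.5] w 0.504 q [-6. 29. 93. -0. 57. -1.]
```

>>> apply_moves:
  rows: "0.5 0 -3 0 0 0 -1; 0 0 0 0 0 0 0.2; 0 0 0 0 0 0 1; 0 0 0 0 0 0 1; 0 0 0 0 0 0 1; 0 0 0 0 0 0 1; 0 0 8 0 0 0 1; 0 0 20 0 0 0 1; 0 0 30 0 0 0 1; 0 0 35 0 0 0 1; 0 0 20 0 0 0 1; 0 0 0 0 0 0 1"

```text
time: 13.5
position: [0.6591, -0.0307, 0.3893]
orientation: [-179.5, 0.0, 84.8]
contact_force: [0.8, 0.6, 1.4]
width: 1.003
```

>>> apply_moves:
  rows: "-15 15 0 0 0 0 1; -30 25 0 0 0 0 1; -30 25 0 0 0 0 1; -30 25 0 0 0 0 1; -30 25 0 0 0 0 1; -30 20 0 0 0 0 1; -10 10 0 0 0 0 1; 0 0 0 0 0 0 1"

```text
time: 14.17
position: [0.4759, 0.115, 0.388]
orientation: [-179.8, 0.1, 84.4]
contact_force: [-0.2, 0.4, -0.8]
width: 0.995
```

```bash
cat >> g.py <<'E'
def find(tag,n="top"):
    p,d,P=look(n,tag); Z=P[...,2]
    for lo,hi,nm in((.052,.069,"stand"),(.118,.145,"hang")):
        m=((Z>lo)&(Z<hi)).astype(np.uint8); k,l,s,c=cv2.connectedComponentsWithStats(m)
        for i in range(1,k):
            if 100<s[i,4]<2500:
                q=P[l==i]; rc=cv2.minAreaRect((q[:,:2]*1000).astype(np.float32))
                if .2<rc[0][0]/1000<.8 and abs(rc[0][1])<700: print(nm,n,s[i,:5],np.round(rc[0],1),np.round(rc[1],1),round(rc[2],1),"z",round(float(np.median(q[:,2])*1000),1))
    return p,P
E
python3 -c "
from g import *
go(558,375.6,330,26)
p,P=find('t3'); find('s3','scene')
cv2.imwrite('pics/t3c.png',cv2.resize(p[130:280,150:420],None,fx=2.9,fy=2.9,interpolation=cv2.INTER_CUBIC))
"
```

```text
t 14.17 d [ 82.1 260.6 -58. ] rv [-3.000e-02 -2.400e-01 -5.838e+01] F [-0.2  0.4 -0.8] w 0.995 q [  9.   4. 112.  -0.  64.  14.]
stand top [165 201  22  18 239] [558.3 376. ] [35.4 47.7] 24.0 z 62.6
stand top [171 258  16  15 159] [406.5 363.1] [41.2 34.3] 78.8 z 62.8
hang top [ 499  109  133   71 1190] [ 705.9 -660.3] [332.3 184.9] 88.8 z 136.6
hang top [303 158  97  64 650] [ 625.9 -121.2] [291.8  94.8] 60.4 z 125.9
hang top [459 212  16  16 159] [ 515.1 -400.3] [33.5 36.1] 39.2 z 135.0
stand scene [182 207  24   9 111] [798.5 276.8] [66.4 28.2] 53.1 z 60.6
stand scene [180 249  24  16 217] [557.3 375. ] [39.9 46.5] 27.6 z 61.5
stand scene [213 275  23  16 267] [405.7 359.7] [44.4 40.2] 76.2 z 61.2
hang scene [391 133  36  18 354] [ 709.8 -544. ] [181.6 104.4] 1.8 z 135.2
hang scene [289 177  28  11 141] [659.6 -22.8] [87.3 48.2] 72.7 z 126.1
```

View pics/t3c.png

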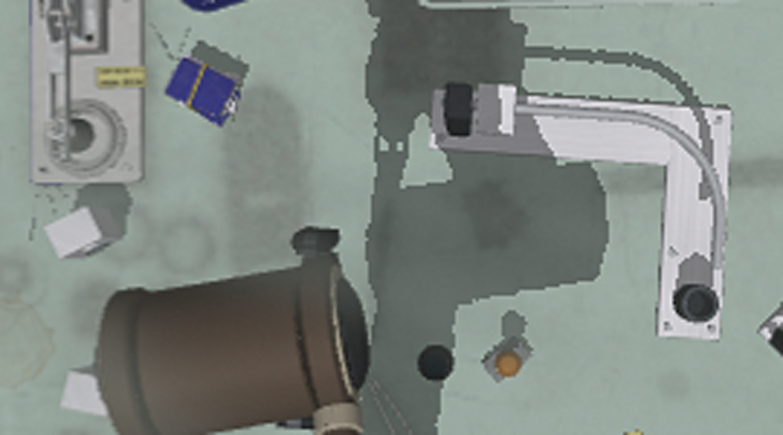

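The carrier hangs squarely next to the post, at about (495,110) in the crop. A and C have not been disturbed. Next is A.

>>> apply_moves:
  rows: "9 28 -3 0 0 -6 1; 9 28 -6 0 0 -6.4 1; 9 28 -6 0 0 -6.4 1; 9 28 -6 0 0 -6.4 1; 9 28 -6 0 0 -6.4 1; 9 28 -6 0 0 -6.4 1; 9 28 -6 0 0 -6.4 1; 9 28 -6 0 0 -6.4 1; 8 20 -6 0 0 -5 1; 0 0 0 0 0 0 1; 0 0 0 0 0 0 1"

```text
time: 15.18
position: [0.579, 0.3595, 0.33]
orientation: [179.4, -0.1, 24.7]
contact_force: [-0.5, -0.4, -0.1]
width: 1.001
```

```bash
python3 -c "
from g import *
go(558,375.6,202,25.5)"
```

```text
t 15.18 d [ -21.    16.1 -128. ] rv [0.46 0.33 0.79] F [-0.5 -0.4 -0.1] w 1.001 q [28. 28. 89. -1. 64. 94.]
```

>>> apply_moves:
  rows: "-7 5 -5 0.2 0.2 0.3 1; -7 5 -10 0.2 0.1 0.2 1; -6 4 -15 0 0 0.2 1; 0 0 -15 0 0 0 1; 0 0 -10 0 0 0 1; 0 0 0 0 0 0 1"

```text
time: 15.68
position: [0.5582, 0.3686, 0.2707]
orientation: [179.9, 0.1, 25.3]
contact_force: [-1.0, 0.7, 0.2]
width: 0.999
```

```bash
python3 -c "
from g import *
go(558,375.6,202,25.5)"
```

```text
t 15.68 d [ -0.2   7.  -68.7] rv [ 0.09 -0.07  0.16] F [-1.   0.7  0.2] w 0.999 q [30. 30. 92. -0. 57. 94.]
```

>>> apply_moves:
  rows: "0 3 -5 0 0 0 1; -1 3 -15 0 0 0 1; -1 1 -18 0.1 0 0 1; -1 1 -15 0.1 0.2 0 1; -1 0 -10 0.1 0.2 0 1; 0 0 -3 0 0 0 1; 0 0 0 0 0 0 1"

```text
time: 16.27
position: [0.5539, 0.3764, 0.2008]
orientation: [-179.5, 0.2, 25.3]
contact_force: [-0.4, -0.0, 0.1]
width: 1.001
```

```bash
python3 -c "
from g import *
go(558,375.6,202,25.5)"
```

```text
t 16.27 d [ 4.1 -0.8  1.2] rv [-0.33 -0.37  0.22] F [-0.4 -0.   0.1] w 1.001 q [30. 36. 93.  1. 51. 95.]
```

>>> apply_moves:
  rows: "2 0 1 -0.2 -0.2 0.1 1; 2 -0.5 1 -0.1 -0.2 0.1 1; 0 0 0.5 0 0 0 0; 0 0 0.3 0 0 0 -1; 0 0 0.3 0 0 0 -1; 0 0 0 0 0 0 -1; 0 0 0 0 0 0 -1; 0 0 0 0 0 0 -1; 0 0 0 0 0 0 -1; 0 0 0 0 0 0 -1"

```text
time: 17.1
position: [0.56, 0.3765, 0.2078]
orientation: [180.0, -0.4, 25.5]
contact_force: [-0.0, -0.0, -0.5]
width: 0.506
```

```bash
python3 -c "
from g import *
go(558,375.6,202,25.5)"
```

```text
t 17.1 d [-2.  -0.9 -5.8] rv [-0.16  0.37  0.02] F [-0.  -0.  -0.5] w 0.506 q [30. 36. 92. -0. 51. 95.]
```

>>> apply_moves:
  rows: "-0.5 0 -1.5 0 0.2 0 0.1; 0 0 -1.5 0 0.1 0 0.1; 0 0 0 0 0 0 0.1; 0 0 0 0 0 0 0.1"

```text
time: 17.43
position: [0.5594, 0.3765, 0.2044]
orientation: [-179.9, -0.1, 25.5]
contact_force: [1.2, 0.0, 0.1]
width: 0.551
```

>>> apply_moves:
  rows: "0 0 0 0 0 0 -1; 0 0 0 0 0 0 -1; 0 0 0 0 0 0 -1"

```text
time: 17.68
position: [0.5597, 0.3766, 0.2048]
orientation: [-179.9, -0.1, 25.5]
contact_force: [-0.4, -0.2, -0.9]
width: 0.51
```

>>> apply_moves:
  rows: "0 0 0 0 0 0 -1; 0 0 0 0 0 0 -1"

```text
time: 17.85
position: [0.5596, 0.3767, 0.2047]
orientation: [-179.9, -0.1, 25.5]
contact_force: [-0.0, 0.8, 0.1]
width: 0.503
```

```bash
python3 -c "
from g import *
go(558,375.6,202,25.5);go(*rail(-60,0),300,-4.9)"
```

```text
t 17.85 d [-1.6 -1.1 -2.7] rv [-0.18  0.07  0.01] F [-0.   0.8  0.1] w 0.503 q [30. 36. 92.  0. 51. 95.]
t 17.85 d [-105.2 -595.1   95.3] rv [ -0.15   0.12 -30.39] F [-0.   0.8  0.1] w 0.503 q [30. 36. 92.  0. 51. 95.]
```

>>> apply_moves:
  rows: "0 0 10 0 0 0 -1; 0 0 20 0 0 0 -1; 0 0 25 0 0 0 -1; 0 0 20 0 0 0 -1; 0 -5 10 0 0 0 -1; -2 -15 5 0 0 -1 -1; -4 -32 1 0 0 -1.7 -1; -4 -32 1 0 0 -1.7 -1; -4 -32 0 0 0 -1.7 -1; -4 -32 0 0 0 -1.7 -1; -4 -32 0 0 0 -1.7 -1; -4 -32 0 0 0 -1.7 -1"

```text
time: 18.85
position: [0.5292, 0.1606, 0.3034]
orientation: [-179.8, -0.3, 14.4]
contact_force: [0.1, -0.6, -1.9]
width: 0.502
```

```bash
python3 -c "
from g import *
go(*rail(-60,0),300,-4.9)"
```

```text
t 18.85 d [ -74.8 -379.1   -3.4] rv [ -0.22   0.29 -19.29] F [ 0.1 -0.6 -1.9] w 0.502 q [ 12.  17. 108.   0.  55.  88.]
```

>>> apply_moves:
  rows: "-6 -32 0 0 0 -1.7 -1; -6 -32 0 0 0 -1.7 -1; -6 -32 0 0 0 -1.7 -1; -6 -32 0 0 0 -1.7 -1; -6 -32 0 0 0 -1.7 -1; -6 -32 0 0 0 -1.7 -1; -6 -32 0 0 0 -1.7 -1; -6 -32 0 0 0 -1.7 -1; -5 -32 0 0 0 -1.7 -1; -4 -32 0 0 0 -1.7 -1; -2 -20 0 0 0 -1 -1; 0 -5 0 0 0 0 -1"

```text
time: 19.85
position: [0.4585, -0.207, 0.3066]
orientation: [179.9, -0.4, -4.8]
contact_force: [0.2, 0.3, -0.6]
width: 0.503
```

```bash
python3 -c "
from g import *
go(*rail(-45,0),275.7,-4.9)"
```

```text
t 19.85 d [ 10.9 -12.7 -30.9] rv [ 0.14  0.42 -0.08] F [ 0.2  0.3 -0.6] w 0.503 q [-29.  11. 114.   0.  54.  65.]
```

>>> apply_moves:
  rows: "2 -3 -6 0 0.1 0 -1; 2 -3 -6 0 0.1 0 -1; 2 -2 -6 0 0.1 0 -1; 2 -1 -6 0 0 0 -1; 1 0 -4 0 0 0 -1; 0 0 0 0 0 0 -1; 0 0 0 0 0 0 -1"

```text
time: 20.43
position: [0.4677, -0.2137, 0.2743]
orientation: [-179.9, 0.1, -4.7]
contact_force: [-0.1, 0.2, -0.9]
width: 0.509
```

```bash
python3 -c "
from g import *
go(*rail(-45,0),275.7,-4.9)"
```

```text
t 20.43 d [ 1.7 -6.   1.4] rv [-0.06 -0.07 -0.22] F [-0.1  0.2 -0.9] w 0.509 q [-29.  15. 114.   0.  51.  65.]
```

>>> apply_moves:
  rows: "3 -3 0.7 0 0 -0.2 -1; 4 -3 0.5 0 0 0 -1; 4 -1 0.3 0 0 0 -1; 4 -0.4 0.2 0 0 0 -1; 3 -0.3 0 0 0 0 -1; 0 0 0 0 0 0 -1"

```text
time: 20.93
position: [0.4885, -0.221, 0.2769]
orientation: [-180.0, -0.0, -4.8]
contact_force: [-0.3, -0.2, -1.7]
width: 0.506
```

```bash
python3 -c "
from g import *
go(*rail(-25,0),275.7,-4.9)"
```

```text
t 20.93 d [ 0.8 -0.5 -1.2] rv [-0.04  0.01 -0.15] F [-0.3 -0.2 -1.7] w 0.506 q [-29.  17. 111.   0.  52.  66.]
```

>>> apply_moves:
  rows: "4 -0.5 -0.5 0 0 0 -1; 5 -0.6 -0.3 0 0 0 -1; 5 -0.5 -0.2 0 0 0 -1; 5 -0.5 0 0 0 0 -1; 2 -0.2 0 0 0 0 -1"

```text
time: 21.35
position: [0.5116, -0.2237, 0.2762]
orientation: [-180.0, -0.0, -4.8]
contact_force: [0.8, 0.0, -0.9]
width: 0.507
```

>>> apply_moves:
  rows: "5 -0.5 0 0 0 0 -1; 6 -0.5 0 0 0 0 -1; 6 -0.5 0 0 0 0 -1; 6 -0.5 0 0 0 0 -1; 6 -0.5 0 0 0 0 -1; 3 -0.3 0 0 0 0 -1"

```text
time: 21.85
position: [0.5471, -0.2267, 0.2757]
orientation: [-180.0, -0.0, -4.8]
contact_force: [-0.4, -0.1, -1.5]
width: 0.505
```

```bash
python3 -c "
from g import *
go(*rail(35,0),275.7,-4.9);bend(15,275.7);bend(25,275.7)"
```

```text
t 21.85 d [ 2.   0.1 -0. ] rv [-0.04  0.02 -0.12] F [-0.4 -0.1 -1.5] w 0.505 q [-27.  23. 103.   0.  54.  68.]
bend 15 t 21.85 d [30.3  1.5 -0. ] rv [-4.000e-02  1.000e-02  1.488e+01] F [-0.4 -0.1 -1.5] w 0.505 q [-27.  23. 103.   0.  54.  68.]
bend 25 t 21.85 d [45.3  5.6 -0. ] rv [-4.000e-02  1.000e-02  2.488e+01] F [-0.4 -0.1 -1.5] w 0.505 q [-27.  23. 103.   0.  54.  68.]
```

>>> apply_moves:
  rows: "6 -0.4 0 0 0 1.5 -1; 6 0 0 0 0 3 -1; 6 0.3 0 0 0 3.8 -1; 6 0.6 0 0 0 3.8 -1; 5 0.8 0 0 0 3 -1; 0 0 0 0 0 0 -1"

```text
time: 22.35
position: [0.5799, -0.2255, 0.2755]
orientation: [-180.0, -0.0, 11.4]
contact_force: [0.4, -0.0, -1.7]
width: 0.504
```

>>> apply_moves:
  rows: "6.1 1.6 0 0 0 4.1 -1; 6 2 0 0 0 4.1 -1; 5.8 2.4 0 0 0 4.1 -1; 5.6 2.8 0 0 0 4.1 -1; 0 0 0 0 0 0 -1"

```text
time: 22.77
position: [0.6042, -0.2166, 0.2747]
orientation: [-179.9, 0.1, 28.4]
contact_force: [0.7, 0.2, -1.9]
width: 0.508
```

```bash
python3 -c "
from g import *
[bend(a,275.7) for a in (33,60)]"
```

```text
bend 33 t 22.77 d [-0.4  0.5  1. ] rv [-0.04 -0.13 -0.28] F [ 0.7  0.2 -1.9] w 0.508 q [-24.  28.  96.  -0.  56.  38.]
bend 60 t 22.77 d [30.7 28.2  1. ] rv [-1.000e-02 -1.400e-01  2.672e+01] F [ 0.7  0.2 -1.9] w 0.508 q [-24.  28.  96.  -0.  56.  38.]
```

Identical behaviour; repeat the next segments.

>>> apply_moves:
  rows: "5 3.2 0.3 0 0 3.8 -1; 5 3.5 0.3 0 0 3.8 -1; 4.7 3.8 0.3 0 0 3.8 -1; 4.4 4 0.3 0 0 3.8 -1; 4.1 4.3 0.2 0 0 3.8 -1; 3.8 4.6 0.2 0 0 3.8 -1; 0 0 0.2 0 0 0 -1"

```text
time: 23.35
position: [0.6302, -0.1944, 0.2756]
orientation: [-179.9, 0.4, 51.3]
contact_force: [-0.8, 0.0, -1.7]
width: 0.505
```

>>> apply_moves:
  rows: "4.1 5.4 0.1 0.1 0 4.2 -1; 3.7 5.7 0.1 0.1 0 4.2 -1; 3.3 5.9 0.1 0.1 0 4.2 -1; 2.9 6.1 0.1 0.1 0 4.2 -1; 2.5 6.3 0.1 0.1 0 4 -1; 0 0 0.1 0 0 0 -1"

```text
time: 23.85
position: [0.6455, -0.1674, 0.2763]
orientation: [-179.8, 0.1, 71.8]
contact_force: [1.3, 0.7, -2.2]
width: 0.507
```

```bash
python3 -c "
from g import *
[bend(a,275.7) for a in (75,90)];go(*rail(130,166),275.7,85.1)"
```

```text
bend 75 t 23.85 d [ 0.1 -0.3 -0.6] rv [ 0.05 -0.28 -1.67] F [ 1.3  0.7 -2.2] w 0.507 q [-18.  30.  92.  -0.  58.   0.]
bend 90 t 23.85 d [ 5.1 22.4 -0.6] rv [ 0.08 -0.27 13.33] F [ 1.3  0.7 -2.2] w 0.507 q [-18.  30.  92.  -0.  58.   0.]
t 23.85 d [12.4 98.1 -0.6] rv [ 0.08 -0.27 13.33] F [ 1.3  0.7 -2.2] w 0.507 q [-18.  30.  92.  -0.  58.   0.]
```

>>> apply_moves:
  rows: "2.2 6 -0.2 0 0 3.5 -1; 1.8 6.1 -0.2 0 -0.1 3.5 -1; 1.3 6.2 -0.2 0 -0.1 3.5 -1; 0.9 6.2 0 0 0 2.5 -1; 0.7 6 0 0 0 1 -1; 0.7 6 0 0 0 0.3 -1; 0 0 0.2 0 0 0 -1"

```text
time: 24.43
position: [0.651, -0.1331, 0.2755]
orientation: [-179.9, 0.3, 85.0]
contact_force: [1.1, 0.7, -2.5]
width: 0.51
```

>>> apply_moves:
  rows: "1.1 9 0 0 0 0 -1; 1 10 0 0 0 0 -1; 1 10 0 0 0 0 -1; 1 10 0 0 0 0 -1; 1 10 0 0 0 0 -1; 0.7 8 0 0 0 0 -1; 0 2 0 0 0 0 -1; 0 0 0 0 0 0 -1"

```text
time: 25.1
position: [0.6569, -0.0672, 0.2756]
orientation: [-179.8, 0.3, 84.8]
contact_force: [0.3, -0.2, -1.2]
width: 0.507
```

```bash
python3 -c "
from g import *
go(*rail(130,166),275.7,85.1)"
```

```text
t 25.1 d [ 1.  -2.1  0.1] rv [ 0.26 -0.21  0.29] F [ 0.3 -0.2 -1.2] w 0.507 q [-10.  29.  93.  -0.  57.  -4.]
```

>>> apply_moves:
  rows: "0.5 0 -3 0 0 0 -1; 0 0 0 0 0 0 0.2; 0 0 0 0 0 0 1; 0 0 0 0 0 0 1; 0 0 0 0 0 0 1; 0 0 0 0 0 0 1; 0 0 8 0 0 0 1; 0 0 20 0 0 0 1; 0 0 30 0 0 0 1; 0 0 35 0 0 0 1; 0 0 20 0 0 0 1; 0 0 0 0 0 0 1"

```text
time: 26.1
position: [0.6553, -0.0692, 0.3902]
orientation: [-179.5, 0.3, 84.6]
contact_force: [0.3, 0.1, 0.5]
width: 1.003
```

>>> apply_moves:
  rows: "-10 15 0 0 0 -3 1; -20 30 0 0 0 -7 1; -20 35 0 0 0 -7 1; -20 35 0 0 0 -7 1; -20 35 0 0 0 -7 1; -20 35 0 0 0 -7 1; -20 30 0 0 0 -7 1; -10 10 0 0 0 -7 1; 0 0 0 0 0 0 1"

```text
time: 26.85
position: [0.5092, 0.1567, 0.3886]
orientation: [-179.8, 0.7, 31.9]
contact_force: [-0.8, -0.3, 0.5]
width: 1.0
```

```bash
python3 -c "
from g import *
go(406,360.5,330,-12.5)
p,P=find('t4'); find('s4','scene')
cv2.imwrite('pics/t4c.png',cv2.resize(p[130:280,150:420],None,fx=2.9,fy=2.9,interpolation=cv2.INTER_CUBIC))
"
```

```text
t 26.85 d [-103.2  203.8  -58.6] rv [ -0.05  -0.69 -44.39] F [-0.8 -0.3  0.5] w 1.0 q [ 12.   9. 107.  -0.  65.  71.]
stand top [178 260  14  13 126] [403.9 350.4] [25.7 34.6] 77.0 z 62.5
hang top [ 499  109  133   71 1188] [ 705.8 -660.3] [331.2 184.6] 88.8 z 136.6
hang top [303 158  97  47 791] [ 636.  -113.8] [273.3  67.1] 69.7 z 128.3
hang top [457 212  18  15 160] [ 514.5 -399.8] [34.  38.5] 33.6 z 134.8
stand scene [182 207  24   9 115] [797.9 276.4] [65.7 26.7] 54.8 z 60.2
stand scene [213 275  23  17 272] [404.7 360. ] [44.6 39.4] 76.3 z 61.4
hang scene [391 133  35  18 343] [ 714.1 -545.3] [175.  105.4] 3.7 z 135.2
hang scene [289 173  44  14 319] [655.3 -52. ] [145.8  49.4] 82.9 z 127.8
```

View pics/t4c.png

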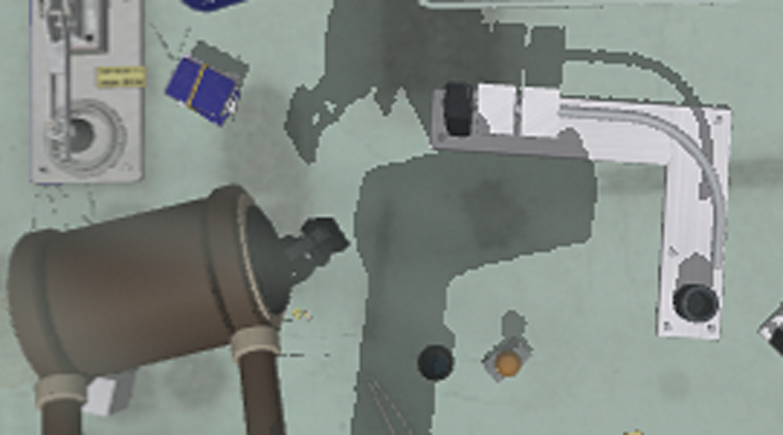

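Two carriers are parked, at about (495,110) and (540,110) in the crop, and C is unchanged. Going to C.

>>> apply_moves:
  rows: "-10 20 -3 0 -0.1 -5 1; -12 25 -6 0 -0.1 -6 1; -12 25 -6 0 -0.1 -6 1; -12 25 -6 0 -0.1 -6 1; -12 25 -6 0 0 -6 1; -12 25 -6 0 0 -6 1; -12 25 -6 0 0 -6 1; -6 12 -4 0 0 -3 1; 0 0 0 0 0 0 1; 0 0 0 0 0 0 1"

```text
time: 27.78
position: [0.4336, 0.3331, 0.3432]
orientation: [179.5, -0.4, -13.7]
contact_force: [-0.2, -1.4, -0.9]
width: 1.002
```

```bash
python3 -c "
from g import *
go(405.8,360.5,203,-12.5)"
```

```text
t 27.78 d [ -27.8   27.4 -140.2] rv [0.6  0.31 1.22] F [-0.2 -1.4 -0.9] w 1.002 q [ 33.  13. 107.  -1.  60. 137.]
```

>>> apply_moves:
  rows: "-6 6 -5 0.1 0.1 0.4 1; -7 7 -15 0.2 0.1 0.4 1; -6 6 -20 0.2 0.1 0.4 1; -4 4 -20 0.1 0 0 1; 0 0 -10 0 0 0 1; 0 0 0 0 0 0 1"

```text
time: 28.28
position: [0.4165, 0.3517, 0.2727]
orientation: [-179.7, -0.4, -12.4]
contact_force: [0.2, -1.3, -0.0]
width: 1.003
```

```bash
python3 -c "
from g import *
go(405.8,360.5,203,-12.5)"
```

```text
t 28.28 d [-10.7   8.8 -69.7] rv [-0.16  0.44 -0.12] F [ 0.2 -1.3 -0. ] w 1.003 q [ 36.  18. 110.  -0.  51. 138.]
```

>>> apply_moves:
  rows: "-4 4 -3 0 0.1 0 1; -5 4 -12 0 0.1 0 1; -2 2 -15 0 0 0 1; -2 1 -15 0 0 0 1; -1 1 -13 0 0 0 1; -1 1 -7 0 0 0 1; 0 0 0 0 0 0 1; 0 0 0 0 0 0 1"

```text
time: 28.95
position: [0.4041, 0.3657, 0.208]
orientation: [-179.4, -0.6, -12.5]
contact_force: [0.1, 0.2, 0.0]
width: 0.997
```

```bash
python3 -c "
from g import *
go(405.8,360.5,203,-12.5)"
```

```text
t 28.95 d [ 1.7 -5.2 -5. ] rv [-0.49  0.68 -0.02] F [0.1 0.2 0. ] w 0.997 q [ 38.  24. 111.  -0.  44. 140.]
```

>>> apply_moves:
  rows: "1 -2.5 -2 -0.2 0.3 0 1; 0.5 -2 -2 -0.2 0.3 0 1; 0 0 0 0 0 0 1"

```text
time: 29.2
position: [0.4066, 0.3615, 0.2057]
orientation: [-179.8, -0.2, -12.4]
contact_force: [0.0, 0.6, 0.5]
width: 1.005
```

>>> apply_moves:
  rows: "0 0 0 0 0 0 -1; 0 0 0 0 0 0 -1; 0 0 0 0 0 0 -1; 0 0 0 0 0 0 -1; 0 0 0 0 0 0 -1; 0 0 0 0 0 0 -1; 0 0 0 0 0 0 -1"

```text
time: 29.78
position: [0.4079, 0.3617, 0.2079]
orientation: [-179.6, -0.3, -12.5]
contact_force: [0.2, -0.5, -2.3]
width: 0.505
```

```bash
python3 -c "
from g import *
go(405.8,360.5,203,-12.5);go(*rail(-60,0),300,-4.9)"
```

```text
t 29.78 d [-2.1 -1.2 -4.9] rv [-0.31  0.38 -0.  ] F [ 0.2 -0.5 -2.3] w 0.505 q [ 37.  24. 111.   0.  44. 139.]
t 29.78 d [  46.5 -580.1   92.1] rv [-0.33  0.36  7.6 ] F [ 0.2 -0.5 -2.3] w 0.505 q [ 37.  24. 111.   0.  44. 139.]
```

>>> apply_moves:
  rows: "-1 -1 -1.5 -0.1 0.2 0 0.1; 0 0 -1 -0.1 0.1 0 0.1; 0 0 0 0 0 0 0.1; 0 0 0 0 0 0 0.1"

```text
time: 30.12
position: [0.4068, 0.361, 0.2052]
orientation: [-179.8, -0.1, -12.5]
contact_force: [-0.9, 0.4, -0.8]
width: 0.55
```

>>> apply_moves:
  rows: "0 0 0 0 0 0 -1; 0 0 0 0 0 0 -1; 0 0 0 0 0 0 -1"

```text
time: 30.37
position: [0.4071, 0.3612, 0.2055]
orientation: [-179.8, -0.1, -12.5]
contact_force: [0.2, 0.1, 0.2]
width: 0.506
```

```bash
python3 -c "
from g import *
go(*rail(-60,0),300,-4.9)"
```

```text
t 30.37 d [  47.3 -579.6   94.5] rv [-0.17  0.11  7.59] F [0.2 0.1 0.2] w 0.506 q [ 37.  25. 111.   0.  44. 139.]
```

>>> apply_moves:
  rows: "0 0 10 0 0 0 -1; 0 0 20 0 0 0 -1; 0 0 25 0 0 0 -1; 0 0 20 0 0 0 -1; 0 -5 10 0 0 0 -1; 1 -15 5 0 0 0.3 -1; 3 -30 1 0 0 0.5 -1; 3 -30 1 0 0 0.5 -1; 3 -30 0 0 0 0.5 -1; 3 -30 0 0 0 0.5 -1; 3 -30 0 0 0 0.5 -1; 3 -30 0 0 0 0.5 -1"

```text
time: 31.37
position: [0.4216, 0.1547, 0.3031]
orientation: [-180.0, 0.0, -8.4]
contact_force: [0.7, 0.2, -0.9]
width: 0.507
```

```bash
python3 -c "
from g import *
go(*rail(-60,0),300,-4.9)"
```

```text
t 31.37 d [  32.9 -373.1   -3.1] rv [-0.   -0.02  3.49] F [ 0.7  0.2 -0.9] w 0.507 q [ 15.   6. 121.   0.  53. 113.]
```

>>> apply_moves:
  rows: "3 -31 0 0 0 0.3 -1; 3 -31 0 0 0 0.3 -1; 3 -31 0 0 0 0.3 -1; 3 -31 0 0 0 0.3 -1; 3 -31 0 0 0 0.3 -1; 3 -31 0 0 0 0.3 -1; 3 -31 0 0 0 0.3 -1; 3 -31 0 0 0 0.3 -1; 3 -31 0 0 0 0.3 -1; 2 -31 0 0 0 0.3 -1; 1 -22 0 0 0 0.2 -1; 0 -5 0 0 0 0 -1"

```text
time: 32.37
position: [0.4427, -0.2052, 0.3038]
orientation: [179.8, 0.2, -5.2]
contact_force: [-0.1, 0.2, -0.5]
width: 0.508
```

```bash
python3 -c "
from g import *
go(*rail(-45,0),276.4,-4.9)"
```

```text
t 32.37 d [ 26.7 -14.6 -27.4] rv [ 0.2  -0.21  0.34] F [-0.1  0.2 -0.5] w 0.508 q [-30.  10. 116.  -0.  54.  66.]
```

>>> apply_moves:
  rows: "5 -3 -6 0.1 0 0.1 -1; 6 -4 -6 0 0 0.1 -1; 6 -3 -6 0 0 0 -1; 5 -2 -5 0 0 0 -1; 1 -1 -2 0 0 0 -1; 0 0 0 0 0 0 -1; 0 0 0 0 0 0 -1"

```text
time: 32.95
position: [0.4665, -0.2158, 0.274]
orientation: [-179.9, 0.5, -5.0]
contact_force: [-0.9, 0.1, -1.3]
width: 0.506
```

```bash
python3 -c "
from g import *
go(*rail(-45,0),276.4,-4.9)"
```

```text
t 32.95 d [ 2.8 -4.   2.4] rv [-0.19 -0.5   0.07] F [-0.9  0.1 -1.3] w 0.506 q [-30.  15. 114.  -0.  51.  65.]
```

>>> apply_moves:
  rows: "3 -2 1 0 -0.3 0 -1; 4 -2 0.8 0 -0.2 0 -1; 4 -1 0.3 0 0 0 -1; 4 -0.5 0.2 0 0 0 -1; 3 -0.3 0 0 0 0 -1; 0 0 0 0 0 0 -1"

```text
time: 33.45
position: [0.4867, -0.2207, 0.2773]
orientation: [-179.8, -0.1, -4.8]
contact_force: [0.5, 0.3, -1.2]
width: 0.507
```

```bash
python3 -c "
from g import *
go(*rail(-25,0),276.4,-4.9)"
```

```text
t 33.45 d [ 2.6 -0.8 -0.9] rv [-0.17  0.11 -0.06] F [ 0.5  0.3 -1.2] w 0.507 q [-29.  17. 111.   0.  52.  66.]
```

>>> apply_moves:
  rows: "5 -0.6 -0.5 0 0 0 -1; 5 -0.6 -0.3 0 0 0 -1; 5 -0.5 -0.1 0 0 0 -1; 5 -0.5 0 0 0 0 -1; 3 -0.2 0 0 0 0 -1"

```text
time: 33.87
position: [0.5117, -0.2235, 0.2765]
orientation: [-179.8, -0.1, -4.9]
contact_force: [-0.0, 0.4, -0.8]
width: 0.51
```

>>> apply_moves:
  rows: "5 -0.5 0 0 0 0 -1; 6 -0.5 0 0 0 0 -1; 6 -0.5 0 0 0 0 -1; 6 -0.5 0 0 0 0 -1; 6 -0.5 0 0 0 0 -1; 3 -0.3 0 0 0 0 -1"

```text
time: 34.37
position: [0.5475, -0.2265, 0.2762]
orientation: [-179.8, -0.1, -4.9]
contact_force: [-0.2, 0.3, -1.0]
width: 0.501
```

```bash
python3 -c "
from g import *
go(*rail(35,0),276.4,-4.9);bend(15,276.4)"
```

```text
t 34.37 d [ 1.6 -0.   0.2] rv [-0.18  0.11 -0.04] F [-0.2  0.3 -1. ] w 0.501 q [-27.  23. 103.   0.  54.  68.]
bend 15 t 34.37 d [29.9  1.4  0.2] rv [-0.19  0.08 14.96] F [-0.2  0.3 -1. ] w 0.501 q [-27.  23. 103.   0.  54.  68.]
```

>>> apply_moves:
  rows: "6 -0.4 0.1 0 0 1.5 -1; 6 0 0 0 0 3 -1; 6 0.3 0 0 0 3.8 -1; 6 0.6 0 0 0 3.8 -1; 5 0.8 0 0 0 3 -1; 0 0 0 0 0 0 -1"

```text
time: 34.87
position: [0.5803, -0.2254, 0.276]
orientation: [-179.8, -0.1, 11.3]
contact_force: [0.3, -0.8, -1.8]
width: 0.507
```

>>> apply_moves:
  rows: "6.1 1.6 0.1 0 0 4.1 -1; 6 2 0.1 0 0 4.1 -1; 5.8 2.4 0.1 0 0 4.1 -1; 5.6 2.8 0.1 0 0 4.1 -1; 0 0 0 0 0 0 -1"

```text
time: 35.28
position: [0.6045, -0.2164, 0.2757]
orientation: [-179.8, 0.0, 28.3]
contact_force: [0.3, -0.4, -1.0]
width: 0.502
```

```bash
python3 -c "
from g import *
[bend(a,276.4) for a in (33,60)]"
```

```text
bend 33 t 35.28 d [-0.7  0.4  0.7] rv [-0.2  -0.14 -0.2 ] F [ 0.3 -0.4 -1. ] w 0.502 q [-24.  28.  96.   0.  57.  38.]
bend 60 t 35.28 d [30.4 28.   0.7] rv [-0.16 -0.19 26.8 ] F [ 0.3 -0.4 -1. ] w 0.502 q [-24.  28.  96.   0.  57.  38.]
```

>>> apply_moves:
  rows: "5 3.2 0.3 0 0 3.8 -1; 5 3.5 0.3 0 0 3.8 -1; 4.6 3.8 0.3 0 0 3.8 -1; 4.4 4 0.3 0 0 3.8 -1; 4.1 4.3 0.2 0 0 3.8 -1; 3.8 4.6 0.2 0 0 3.8 -1; 0 0 0.2 0 0 0 -1"

```text
time: 35.87
position: [0.6304, -0.1946, 0.2768]
orientation: [-179.8, 0.3, 51.2]
contact_force: [0.4, 0.5, -1.9]
width: 0.503
```

>>> apply_moves:
  rows: "4.1 5.4 0.1 0.1 0 4.2 -1; 3.7 5.7 0.1 0.1 0 4.2 -1; 3.3 5.9 0.1 0 0 4.2 -1; 2.9 6.1 0.1 0 0 4.2 -1; 2.5 6.3 0.1 0 0 4 -1; 0 0 0.1 0 0 0 -1"

```text
time: 36.37
position: [0.6456, -0.1674, 0.2773]
orientation: [-179.7, 0.3, 71.7]
contact_force: [1.3, 1.4, -1.6]
width: 0.504
```

```bash
python3 -c "
from g import *
[bend(a,276.4) for a in (75,90)];go(*rail(130,127),276.4,85.1)"
```

```text
bend 75 t 36.37 d [ 0.1 -0.3 -0.9] rv [ 0.24 -0.36 -1.58] F [ 1.3  1.4 -1.6] w 0.504 q [-18.  30.  92.  -0.  58.   0.]
bend 90 t 36.37 d [ 5.1 22.5 -0.9] rv [ 0.29 -0.33 13.42] F [ 1.3  1.4 -1.6] w 0.504 q [-18.  30.  92.  -0.  58.   0.]
t 36.37 d [ 9.  59.3 -0.9] rv [ 0.29 -0.33 13.42] F [ 1.3  1.4 -1.6] w 0.504 q [-18.  30.  92.  -0.  58.   0.]
```

>>> apply_moves:
  rows: "2.2 6 -0.2 0 0 3.5 -1; 1.8 6.1 -0.2 0 -0.1 3.5 -1; 1.3 6.2 -0.2 0 -0.1 3.5 -1; 0.9 6.2 0 0 0 2.5 -1; 0.7 6 0 0 0 1 -1; 0.7 6 0 0 0 0.3 -1; 0.8 7 0 0 0 0 -1; 0.8 8 0 0 0 0 -1; 0.7 6 0 0 0 0 -1; 0 0 0 0 0 0 -1"

```text
time: 37.2
position: [0.6532, -0.1107, 0.2765]
orientation: [-179.8, 0.5, 84.7]
contact_force: [0.2, 0.2, -1.3]
width: 0.504
```

```bash
python3 -c "
from g import *
go(*rail(130,127),276.4,85.1)"
```

```text
t 37.2 d [ 1.4  2.5 -0.1] rv [ 0.46 -0.22  0.4 ] F [ 0.2  0.2 -1.3] w 0.504 q [-13.  29.  93.  -1.  58.  -8.]
```

```bash
cat >> g.py <<'E'
def log():
    import json; s=r.get_state(); open("log.txt","a").write(json.dumps([list(map(float,s[k])) for k in("joint_positions","position","orientation")])+"\n")
E
python3 -c "from g import *; log()"
```

>>> apply_moves:
  rows: "0.5 0 -3 0 0 0 -1; 0 0 0 0 0 0 0.2; 0 0 0 0 0 0 1; 0 0 0 0 0 0 1; 0 0 0 0 0 0 1; 0 0 0 0 0 0 1; 0 0 8 0 0 0 1; 0 0 20 0 0 0 1; 0 0 30 0 0 0 1; 0 0 35 0 0 0 1; 0 0 20 0 0 0 1; 0 0 0 0 0 0 1"

```text
time: 38.2
position: [0.6516, -0.1112, 0.3911]
orientation: [-179.5, 0.5, 84.6]
contact_force: [1.2, -0.6, 0.3]
width: 1.003
```

```bash
python3 -c "from g import *; log()"
```

>>> apply_moves:
  rows: "-15 0 0 0 0 -5 1; -30 0 0 0 0 -7 1; -35 0 0 0 0 -7 1; -35 0 0 0 0 -7 1; -35 0 0 0 0 -7 1; -35 0 0 0 0 -7 1; -35 0 0 0 0 -7 1; -25 0 0 0 0 -7 1; 0 0 0 0 0 -7 1; 0 0 0 0 0 -7 1"

```text
time: 39.03
position: [0.3936, -0.1098, 0.3867]
orientation: [-179.8, 0.9, 14.8]
contact_force: [0.4, -0.8, -0.1]
width: 0.999
```

```bash
python3 -c "
from g import *
log(); go(476,-362,330,-49)
p,P=find('t5'); p2,P2=find('s5','scene')
a=cv2.resize(p[140:270,290:490],None,fx=4,fy=4,interpolation=cv2.INTER_CUBIC)
cv2.imwrite('pics/t5c.png',a)
Q=P[205:262,405:480].reshape(-1,3)*1000
Q=Q[(Q[:,2]>45)&(Q[:,2]<112)]
# shank: keep points near line
h=np.array([.65,-.76]); c0=np.array([481.3,-362.3])
for it in range(4):
    q=Q[np.abs((Q[:,:2]-c0)@np.array([-h[1],h[0]]))<9]; q=q[np.abs((q[:,:2]-c0)@h)<35]
    m=q.mean(0); u=np.linalg.svd(q-m)[2][0]; u*=np.sign(u[2]); h=u[:2]/np.linalg.norm(u[:2]); c0=m[:2]
print(len(q),'mean',m.round(1),'dir',u.round(3),'head',np.degrees(np.arctan2(u[1],u[0])),'el',np.degrees(np.arcsin(u[2])))
lat=(q[:,:2]-c0)@np.array([-h[1],h[0]]); print('lat pct',np.percentile(lat,[2,98]).round(1))
"
```

```text
t 39.03 d [  82.4 -252.2  -56.7] rv [ -0.47  -0.9  -63.79] F [ 0.4 -0.8 -0.1] w 0.999 q [-22.  -6. 122.  -0.  65.  54.]
hang top [ 499  109  133   71 1189] [ 706.  -660.7] [332.2 184.9] 88.9 z 136.6
hang top [ 303  158   97   64 1022] [ 625.3 -121.6] [293.1  94. ] 60.4 z 128.6
hang top [458 212  17  15 160] [ 515.4 -403.1] [36.9 36.5] 78.7 z 135.2
stand scene [182 207  24   9 113] [796.8 277.3] [66.2 25.5] 52.2 z 60.1
hang scene [451 135  49  30 283] [ 543.8 -644.8] [ 85.9 352.7] 19.7 z 136.1
hang scene [289 170  49  17 423] [654.3 -61.3] [165.7  52. ] 87.3 z 127.6
173 mean [ 478.9 -357.9   85. ] dir [ 0.521 -0.559  0.645] head -46.9985138676556 el 40.16559362435185
lat pct [-8.3  6.1]
```

View pics/t5c.png

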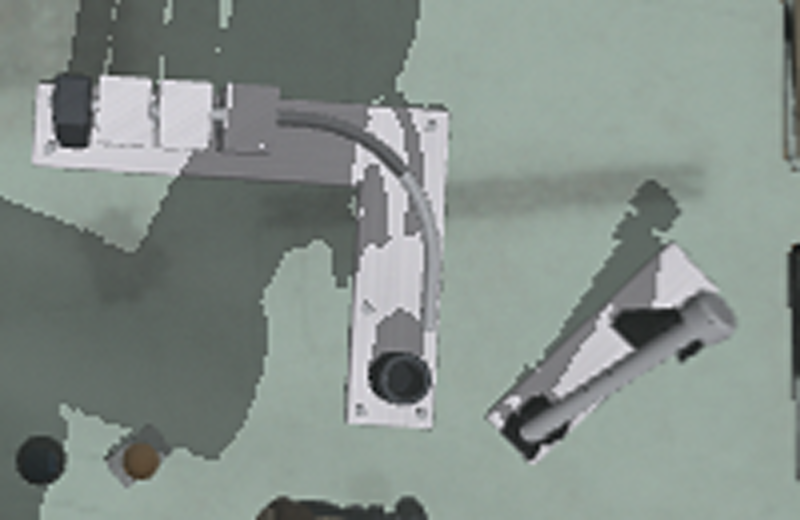

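All three carriers hang side by side on the arm, at about (127,110), (187,115) and (250,120) in the crop, and the pin is undisturbed. The pin fit gives heading about -48°, elevation 40° and mid near (480,-360.5,79). I'll approach it with the tool leaning 10° so the gripper body stays clear of the knob.

```bash
cat >> g.py <<'E'
def gp(G,psi,el,L=158):
    "grasped point G (mm), tool heading psi, tool elevation -el deg below horizontal"
    f,e=np.radians(psi),np.radians(el); t=np.array([np.cos(e)*np.cos(f),np.cos(e)*np.sin(f),-np.sin(e)])
    B=R.from_rotvec(np.array([np.sin(f),-np.cos(f),0])*(90-el),degrees=True)*R.from_euler("xyz",[180,0,psi],degrees=True)
    go(*(np.array(G)-L*t),0,B)
E
python3 -c "
from g import *
gp((479.9,-360.5,180),-48,80)"
```

```text
t 39.13 d [  67.3 -230.3  -51. ] rv [ -3.49 -11.03 -63.  ] F [ 0.2 -0.3 -1.1] w 0.998 q [-22.  -6. 122.  -0.  65.  53.]
```

>>> apply_moves:
  rows: "7 -22 -2 0 0 -6 1; 7 -25 -5 0 0 -7 1; 7 -25 -5 0 0 -7 1; 7 -25 -5 0 0 -7 1; 7 -25 -5 0 0 -7 1; 7 -25 -5 0 0 -7 1; 7 -25 -5 0 0 -7 1; 7 -25 -5 0 0 -7 1; 5 -15 -3 0 0 -5 1; 0 0 0 0 0 0 1; 0 0 0 0 0 0 1"

```text
time: 40.05
position: [0.46, -0.3331, 0.3393]
orientation: [-179.7, 0.8, -45.3]
contact_force: [0.4, 0.2, 0.6]
width: 0.999
```

```bash
python3 -c "
from g import *
log();gp((479.9,-360.5,160),-48,80)"
```

```text
t 40.05 d [  1.5  -7.  -23.7] rv [-8.07 -7.21 -2.75] F [0.4 0.2 0.6] w 0.999 q [-40.  16. 104.   0.  61.  95.]
```

>>> apply_moves:
  rows: "0 -2 -5 -2 -1.8 -0.7 1; 0 -2 -6 -2 -1.8 -0.7 1; 0 -2 -6 -2 -1.8 -0.7 1; 0 -1 -5 -2 -1.8 -0.6 1; 0 0 0 0 0 0 1; 0 0 0 0 0 0 1"

```text
time: 40.55
position: [0.4601, -0.3357, 0.315]
orientation: [179.9, -10.0, -46.7]
contact_force: [0.1, 0.1, 0.6]
width: 1.004
```

```bash
python3 -c "
from g import *
log();gp((479.9,-360.5,79),-48,80)"
```

```text
t 40.55 d [  1.5  -4.4 -80.4] rv [ 0.1  -0.04 -1.32] F [0.1 0.1 0.6] w 1.004 q [-40.  15. 109.  -2.  46.  98.]
```

>>> apply_moves:
  rows: "0.5 -2 -5 0 0 -0.4 1; 0.5 -2 -15 0 0 -0.4 1; 0 -1 -20 0 0 -0.4 1; 0 0 -20 0 0 0 1; 0 0 -12 0 0 0 1; 0 0 -4 0 0 0 1; 0 0 0 0 0 0 1; 0 0 0 0 0 0 1"

```text
time: 41.22
position: [0.4635, -0.3399, 0.2394]
orientation: [179.9, -10.1, -47.3]
contact_force: [1.1, -1.1, -0.1]
width: 0.998
```

```bash
python3 -c "
from g import *
log();gp((479.9,-360.5,79),-48,80)"
```

```text
t 41.22 d [-2.  -0.3 -4.8] rv [ 0.15  0.   -0.65] F [ 1.1 -1.1 -0.1] w 0.998 q [-40.  22. 110.  -2.  38.  99.]
```

>>> apply_moves:
  rows: "-1 0 -2.5 0 0 -0.3 1; -1 0 -2 0 0 -0.3 1; 0 0 0 0 0 0 1; 0 0 0 0 0 0 1"

```text
time: 41.55
position: [0.4626, -0.3408, 0.2376]
orientation: [179.9, -10.4, -48.0]
contact_force: [0.8, 0.6, -0.0]
width: 1.0
```

>>> apply_moves:
  rows: "0 0 0 0 0 0 -0.2; 0 0 0 0 0 0 -0.2; 0 0 0 0 0 0 -0.2; 0 0 0 0 0 0 -0.4; 0 0 0 0 0 0 -0.5; 0 0 0 0 0 0 -0.5"

```text
time: 42.05
position: [0.4632, -0.3414, 0.2395]
orientation: [180.0, -10.6, -48.0]
contact_force: [0.1, -0.4, -1.0]
width: 0.251
```

```bash
python3 -c "
from g import *
log();gp((479.9,-360.5,79),-48,80)"
```

```text
t 42.05 d [-1.6  1.3 -4.9] rv [ 0.48  0.38 -0.01] F [ 0.1 -0.4 -1. ] w 0.251 q [-40.  22. 110.  -2.  37.  99.]
```

>>> apply_moves:
  rows: "-1 1 -2.5 0.3 0.2 0 -0.5; -0.5 0.5 -2.5 0.2 0.1 0 -0.5; 0 0 -0.5 0 0 0 -0.5"

```text
time: 42.3
position: [0.4616, -0.3399, 0.2338]
orientation: [-179.9, -10.0, -48.0]
contact_force: [-0.2, -0.2, 0.7]
width: 0.251
```

>>> apply_moves:
  rows: "0 0 0 0 0 0 -1; 0 0 -0.3 0 0 0 -1; 0 0 -0.2 0 0 0 -1; 0 0 0 0 0 0 -1"

```text
time: 42.63
position: [0.4612, -0.3403, 0.2338]
orientation: [-180.0, -10.0, -48.0]
contact_force: [-1.8, 0.2, 0.8]
width: 0.168
```

```bash
python3 -c "
from g import *
log();gp((479.9,-360.5,79),-48,80)"
```

```text
t 42.63 d [0.4 0.2 0.8] rv [-0.05 -0.    0.01] F [-1.8  0.2  0.8] w 0.168 q [-40.  23. 110.  -2.  37.  99.]
```

>>> apply_moves:
  rows: "0 0 5 0 0 0 -1; 0 0 8 0 0 0 -1; 0 0 12 0 0 0 -1; 0 0 20 0 0 0 -1; 0 0 20 0 0 0 -1; 0 0 20 0 0 0 -1; 0 0 20 0 0 0 -1; 0 0 15 0 0 0 -1; 0 0 5 0 0 0 -1; 0 0 0 0 0 0 -1"

```text
time: 43.47
position: [0.4597, -0.3376, 0.3684]
orientation: [-179.9, -9.8, -48.0]
contact_force: [0.5, 0.3, -1.4]
width: 0.168
```

```bash
python3 -c "
from g import *
log();gp((480,-360,210),-48,80);gp((460,-350,215),60,80)
p,d,P=look('top','t6');p2,d2,P2=look('scene','s6')
a=cv2.resize(p[170:290,380:500],(480,480),interpolation=cv2.INTER_CUBIC)
cv2.imwrite('pics/t6c.png',a)"
```

```text
t 43.47 d [ 1.9 -2.1 -2.8] rv [-0.2  -0.04 -0.07] F [ 0.5  0.3 -1.4] w 0.168 q [-40.  11. 106.  -1.  53.  98.]
t 43.47 d [-13.4 -36.2   2.2] rv [-1.0000e-01 -2.1000e-01  1.0793e+02] F [ 0.5  0.3 -1.4] w 0.168 q [-40.  11. 106.  -1.  53.  98.]
```

View pics/t6c.png

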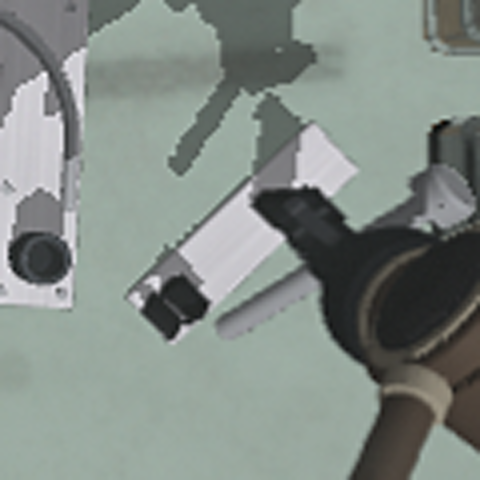

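>>> apply_moves:
  rows: "-0.5 -2 0 0 0 4 -1; -1 -2 0 0 0 6 -1; -1 -2 0 0 0 6 -1; -1 -2 0 0 0 6 -1; -1 -2 0 0 0 6 -1; -1 -2 0 0 0 6 -1; -1 -2 0 0 0 6 -1; -1 -2 0 0 0 6 -1; -1 -2 0 0 0 6 -1; -0.5 -2 0 0 0 6 -1; 0 0 0 0 0 0 -1; 0 0 0 0 0 0 -1"

```text
time: 44.57
position: [0.4438, -0.3523, 0.3447]
orientation: [-178.7, -7.9, 12.7]
contact_force: [-0.2, -0.1, -0.5]
width: 0.164
```

```bash
python3 -c "
from g import *
log();gp((460,-350,215),60,80)"
```

```text
t 44.57 d [  2.4 -21.5  25.9] rv [ 0.22 -2.5  47.11] F [-0.2 -0.1 -0.5] w 0.164 q [-45.  14. 106.   9.  57.  28.]
```

>>> apply_moves:
  rows: "0 -2 4 0 -0.3 5 -1; 0 -2 5 0 -0.3 6 -1; 0 -3 5 0 -0.3 6 -1; 0 -3 5 0 -0.3 6 -1; 0 -3 5 0 -0.3 6 -1; 0 -3 5 0 -0.3 6 -1; 0 -3 4 0 -0.3 6 -1; 0 -2 2 0 0 4 -1; 0 0 0 0 0 0 -1; 0 0 0 0 0 0 -1"

```text
time: 45.4
position: [0.4418, -0.37, 0.3709]
orientation: [-178.9, -9.4, 58.5]
contact_force: [0.4, -0.4, -0.5]
width: 0.165
```

```bash
python3 -c "
from g import *
log();gp((460,-350,215),60,80);gp((460,-330,215),60,30)"
```

```text
t 45.4 d [ 4.5 -3.7 -0.3] rv [-0.01 -1.28  1.34] F [ 0.4 -0.4 -0.5] w 0.165 q [-46.  15. 101.   9.  67. -19.]
t 45.4 d [-50.2 -78.5 -76.9] rv [ 43.03 -26.72   0.77] F [ 0.4 -0.4 -0.5] w 0.165 q [-46.  15. 101.   9.  67. -19.]
```

>>> apply_moves:
  rows: "-6 -11 -5 4.3 -2.7 0 -1; -6 -11 -5 4.3 -2.7 0 -1; -6 -11 -5 4.3 -2.7 0 -1; -6 -11 -5 4.3 -2.7 0 -1; -6 -11 -5 4.3 -2.7 0 -1; 0 0 0 0 0 0 -1"

```text
time: 45.9
position: [0.4117, -0.4235, 0.343]
orientation: [-178.8, -35.7, 57.6]
contact_force: [-0.4, 0.4, -1.3]
width: 0.167
```

```bash
python3 -c "
from g import *
log();gp((460,-340,215),60,53);gp((460,-340,215),60,30)"
```

```text
t 45.9 d [ 0.7  1.1 -1.8] rv [ 0.56 -1.49  1.65] F [-0.4  0.4 -1.3] w 0.167 q [-57.  22.  98.  32.  79. -37.]
t 45.9 d [-20.2 -35.  -49. ] rv [ 20.32 -13.27   1.42] F [-0.4  0.4 -1.3] w 0.167 q [-57.  22.  98.  32.  79. -37.]
```

>>> apply_moves:
  rows: "-4.5 -8 -8 4 -2.6 0.3 -1; -4.5 -8 -9 4 -2.6 0.3 -1; -4 -7 -10 4 -2.6 0.3 -1; -4 -6 -10 4 -2.6 0.3 -1; -3 -5 -9 3.2 -2.2 0.3 -1; 0 0 0 0 0 0 -1; 0 0 0 0 0 0 -1"

```text
time: 46.48
position: [0.3929, -0.4554, 0.2942]
orientation: [-178.2, -58.6, 58.1]
contact_force: [0.3, -0.5, -0.0]
width: 0.164
```

```bash
python3 -c "
from g import *
log();gp((460,-340,215),60,30);gp((476.5,-220.5,175),60,30)
p,d,P=look('top','t7');p2,d2,P2=look('scene','s7')
a=cv2.resize(p[170:290,370:490],(400,400),interpolation=cv2.INTER_CUBIC)
b=cv2.resize(p2[120:240,340:460],(400,400),interpolation=cv2.INTER_CUBIC)
cv2.imwrite('pics/m7.png',np.hstack([a,b]))"
```

```text
t 46.48 d [-1.3 -3.1 -0.2] rv [ 0.69 -1.5   0.32] F [ 0.3 -0.5 -0. ] w 0.164 q [-63.  32.  95.  45.  93. -48.]
t 46.48 d [ 15.2 116.4 -40.2] rv [ 0.69 -1.5   0.32] F [ 0.3 -0.5 -0. ] w 0.164 q [-63.  32.  95.  45.  93. -48.]
```

View pics/m7.png

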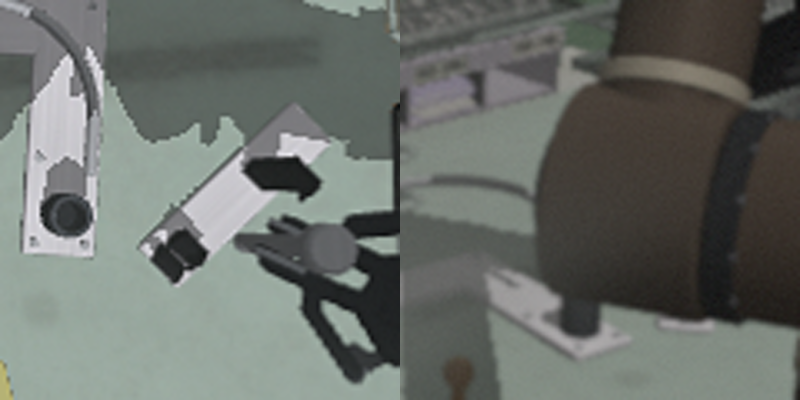

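```bash
python3 -c "
from g import *
P=cloud('top',np.load('pics/t7.npy'))*1000
s=r.get_state(); A=R.from_euler('xyz',s['orientation'],degrees=True); t=A.apply([0,0,1]); G=s['position']*1000+158*t; print('G',G.round(1),'t',t.round(3))
print('pred knob/foot px',proj('top',np.array([G+[0,0,85],G-[0,0,85]])/1000).round(1))
Q=P[232:256,438:480].reshape(-1,3); 
k=Q[(Q[:,2]>285)&(Q[:,2]<320)]; print('knob',len(k),cv2.minEnclosingCircle(k[:,:2].astype(np.float32)),np.median(k,0).round(1))
for lo in range(120,290,15):
  m=Q[(Q[:,2]>lo)&(Q[:,2]<lo+15)]
  if len(m): print(lo,len(m),np.median(m,0).round(1))
"
```

```text
G [ 460.  -337.9  212.7] t [ 0.424  0.742 -0.52 ]
pred knob/foot px [[470.5 245.3]
 [442.2 241.1]]
knob 233 ((462.35455322265625, -335.2725524902344), 17.943599700927734) [ 462.7 -333.   297.2]
120 3 [ 455.7 -330.2  132.6]
135 9 [ 458.5 -329.9  141.8]
150 13 [ 459.1 -329.7  155.9]
165 12 [ 460.5 -329.2  172. ]
180 6 [ 464.8 -330.8  188.4]
195 14 [ 463.2 -329.4  203. ]
210 121 [ 458.3 -329.2  219.3]
225 100 [ 447.1 -339.6  231.3]
240 75 [ 457.3 -372.6  243.5]
255 3 [ 458.3 -328.2  255.8]
270 16 [ 463.2 -320.3  282.7]
285 224 [ 462.8 -333.2  297.1]
```

>>> apply_moves:
  rows: "1 6 -1 0.2 -0.3 0 -1; 1.4 11 -3 0.2 -0.3 0 -1; 1.4 11 -4 0.2 -0.3 0 -1; 1.4 11 -4 0 -0.3 0 -1; 1.4 11 -4 0 -0.2 0 -1; 1.4 11 -4 0 0 0 -1; 1.4 11 -4 0 0 0 -1; 1.4 11 -4 0 0 0 -1; 1.4 11 -4 0 0 0 -1; 1.4 8 -2 0 0 0 -1; 0 2 0 0 0 0 -1; 0 0 0 0 0 0 -1"

```text
time: 47.58
position: [0.4097, -0.3352, 0.2613]
orientation: [179.6, -59.6, 60.5]
contact_force: [-0.0, -1.0, -1.8]
width: 0.167
```

```bash
cat >> g.py <<'E'
def pin(tag,ch=(0,0)):
    p,d,P=look('top',tag); P=P*1000
    s=r.get_state(); A=R.from_euler('xyz',s['orientation'],degrees=True); t=A.apply([0,0,1]); G=s['position']*1000+158*t; print('G',G.round(1))
    u,v=proj('top',(G+[0,0,85])/1000)[0].astype(int); Q=P[v-14:v+15,u-14:u+15].reshape(-1,3); k=Q[np.abs(Q[:,2]-G[2]-85)<12]
    print('knob',len(k),cv2.minEnclosingCircle(k[:,:2].astype(np.float32)),np.median(k,0).round(1)); return p
E
python3 -c "
from g import *
log();gp((476.5,-220.5,175),60,30);pin('t8')"
```

```text
t 47.58 d [-1.6 -3.8 -7.3] rv [ 0.49 -0.02 -0.08] F [-0.  -1.  -1.8] w 0.167 q [-56.  28. 109.  51.  84. -52.]
G [ 477.9 -217.6  181.3]
knob 194 ((477.88201904296875, -214.81076049804688), 16.869455337524414) [ 478.6 -213.2  266.5]
```

>>> apply_moves:
  rows: "-0.5 -1.2 -2 0.3 0 0 -1; -0.5 -1 -4 0.3 0 0 -1; 0 0 -5 0.2 0 0 -1; 0 0 -5 0 0 0 -1; 0 0 -4 0 0 0 -1; 0 0 0 0 0 0 -1; 0 0 0 0 0 0 -1"

```text
time: 48.22
position: [0.4087, -0.3414, 0.2396]
orientation: [-180.0, -60.2, 59.8]
contact_force: [-0.7, 0.1, -1.3]
width: 0.167
```

```bash
python3 -c "
from g import *
gp((477,-220.5,150),60,30);p=pin('t9')
cv2.imwrite('pics/t9c.png',cv2.resize(p[190:270,340:440],None,fx=5,fy=5,interpolation=cv2.INTER_CUBIC))"
```

```text
t 48.22 d [ -0.2   2.4 -10.6] rv [-0.17  0.09  0.16] F [-0.7  0.1 -1.3] w 0.167 q [-57.  30. 108.  51.  83. -53.]
G [ 477.5 -222.7  161.1]
knob 186 ((477.2933349609375, -221.29495239257812), 17.093626022338867) [ 477.7 -219.4  246.3]
```

View pics/t9c.png

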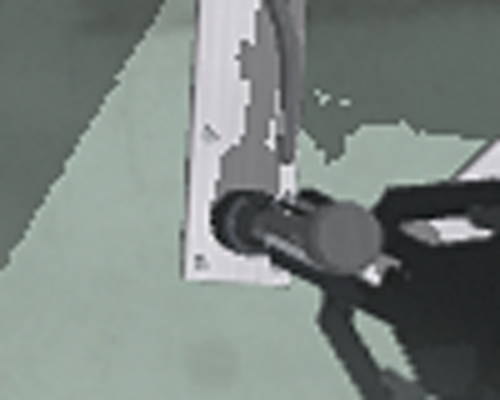

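>>> apply_moves:
  rows: "-0.3 1 -3 0 0 0 -1; 0 0.5 -4 0 0 0 -1; 0 0 -4 0 0 0 -1; 0 0 -4 0 0 0 -1; 0 0 -4 0 0 0 -1; 0 0 0 0 0 0 -1"

```text
time: 48.77
position: [0.4085, -0.3396, 0.2191]
orientation: [179.9, -60.2, 59.9]
contact_force: [-0.3, 0.3, -1.7]
width: 0.167
```

```bash
python3 -c "
from g import *
gp((477,-221,99),60,30);pin('t10')"
```

```text
t 48.77 d [  0.1   0.1 -41.1] rv [-0.11  0.11  0.15] F [-0.3  0.3 -1.7] w 0.167 q [-57.  32. 108.  52.  82. -55.]
G [ 477.4 -221.2  140.8]
knob 177 ((476.789306640625, -219.01504516601562), 16.893983840942383) [ 477.  -217.6  225.7]
```

>>> apply_moves:
  rows: "0 0 -4 0 0 0 -1; 0 0 -4 0 0 0 -1; 0 0 -4 0 0 0 -1; 0 0 -4 0 0 0 -1; 0 0 -4 0 0 0 -1; 0 0 0 0 0 0 -1"

```text
time: 49.32
position: [0.4087, -0.3399, 0.1975]
orientation: [179.8, -60.1, 60.0]
contact_force: [0.4, -0.4, -0.5]
width: 0.162
```

```bash
python3 -c "
from g import *
gp((477,-221,99),60,30)"
```

```text
t 49.32 d [ -0.1   0.4 -19.5] rv [-0.07  0.16  0.15] F [ 0.4 -0.4 -0.5] w 0.162 q [-57.  35. 108.  52.  81. -57.]
```

>>> apply_moves:
  rows: "0 0 -4 0 0 0 -1; 0 0 -4 0 0 0 -1; 0 0 -4 0 0 0 -1; 0 0 -2 0 0 0 -1; 0 0 -1 0 0 0 -1"

```text
time: 49.73
position: [0.4088, -0.34, 0.1809]
orientation: [179.8, -60.2, 60.0]
contact_force: [0.1, -0.4, -1.1]
width: 0.163
```

>>> apply_moves:
  rows: "0 0 -1 0 0 0 -1; 0 0 -1 0 0 0 -1; 0 0 0 0 0 0 -1"

```text
time: 49.98
position: [0.4087, -0.3399, 0.1783]
orientation: [179.8, -60.2, 60.0]
contact_force: [0.1, 1.0, -1.4]
width: 0.163
```

```bash
python3 -c "
from g import *
gp((477,-221,99),60,30);pin('t11')"
```

```text
t 49.98 d [-0.1  0.4 -0.3] rv [-0.11  0.16  0.17] F [ 0.1  1.  -1.4] w 0.163 q [-57.  37. 108.  52.  80. -58.]
G [ 477.7 -221.5   99.9]
knob 156 ((477.6243591308594, -219.5534210205078), 16.967933654785156) [ 477.7 -218.2  185.1]
```

>>> apply_moves:
  rows: "0 0 -1 0 0 0 -1; 0 0 -1 0 0 0 -1"

```text
time: 50.2
position: [0.409, -0.3401, 0.177]
orientation: [179.7, -60.2, 60.1]
contact_force: [-1.5, -0.3, 2.6]
width: 0.163
```

>>> apply_moves:
  rows: "0 0 0 0 0 0 -0.6; 0 0 0 0 0 0 -0.4; 0 0 0 0 0 0 -0.3; 0 0 0 0 0 0 -0.3; 0 0 0 0 0 0 -0.3; 0 0 0 0 0 0 -0.3"

```text
time: 50.7
position: [0.4093, -0.3404, 0.1779]
orientation: [179.6, -60.3, 60.2]
contact_force: [0.5, 0.0, -0.4]
width: 0.351
```

```bash
python3 -c "
from g import *
gp((477,-221,99),60,30);pin('t12')"
```

```text
t 50.7 d [-0.7  0.9  0.1] rv [-0.13  0.33  0.17] F [ 0.5  0.  -0.4] w 0.351 q [-57.  37. 108.  52.  80. -58.]
G [ 478.5 -221.9   99.6]
knob 154 ((477.11273193359375, -219.74290466308594), 16.93170928955078) [ 477.7 -218.1  184.1]
```

>>> apply_moves:
  rows: "-2 -3.5 1 0 0 0 -0.3; -4 -7 2 0 0 0 -0.3; -5 -8.7 2.5 0 0 0 -0.3; -6 -10.4 3 0 0 0 -0.3; -6 -10.4 4 0 0 0 -0.3; -6 -10.4 4 0 0 0 -0.3; -6 -10.4 5 0 0 0 -0.3; 0 -5 10 0 0 0 0; 0 0 10 0 0 0 0; 0 0 10 0 0 0 0; 0 0 0 0 0 0 0"

```text
time: 51.67
position: [0.3688, -0.416, 0.2357]
orientation: [179.4, -60.2, 60.2]
contact_force: [0.6, -0.7, -0.2]
width: 0.503
```

```bash
python3 -c "
from g import *
go(300,-350,300,60)
p,P=find('t13');p2,P2=find('s13','scene')
Q=P[205:255,370:420].reshape(-1,3)*1000; k=Q[(Q[:,2]>170)&(Q[:,2]<200)]; print('knob',len(k),cv2.minEnclosingCircle(k[:,:2].astype(np.float32)) if len(k) else '',np.median(k,0))
a=cv2.resize(p[140:270,290:440],(480,416),interpolation=cv2.INTER_CUBIC)
b=cv2.resize(p2[150:260,270:420],(320,235),interpolation=cv2.INTER_CUBIC);c=np.zeros((416,800,3),np.uint8);c[:,:480]=a;c[:235,480:]=b
cv2.imwrite('pics/m13.png',c)"
```

```text
t 51.67 d [-68.8  66.   64.3] rv [-51.9   30.54   0.19] F [ 0.6 -0.7 -0.2] w 0.503 q [-64.  34. 103.  47.  88. -55.]
hang top [ 499  109  133   71 1184] [ 706.2 -659.6] [331.2 185.2] 89.0 z 136.6
hang top [ 303  158   97   65 1035] [ 625.4 -121.3] [292.6  95.9] 59.9 z 128.8
stand scene [182 207  24   9 115] [799.7 275.9] [65.7 28.8] 55.2 z 60.3
hang scene [289 170  50  18 414] [657.2 -61.7] [165.3  54.9] 85.9 z 127.8
knob 157 ((477.3788146972656, -219.18711853027344), 16.80119514465332) [ 477.67088146 -217.75073095  184.0805881 ]
```

View pics/m13.png

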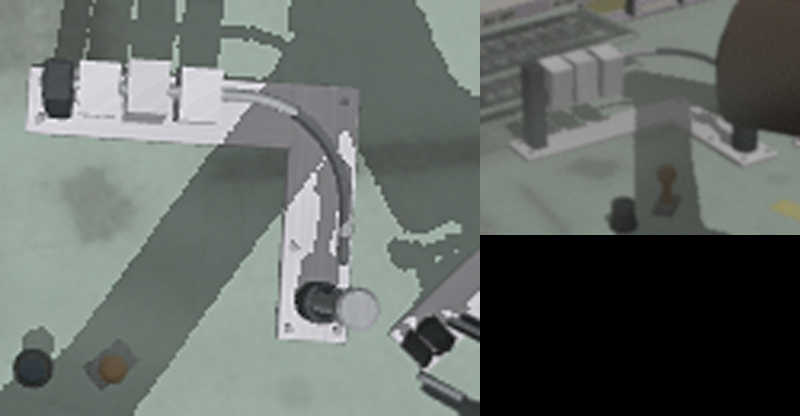

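The final view shows three carriers hanging upright at crop (100,88), (148,88) and (202,95). The pin stands in the cup with its knob at (357,307), and the gripper is clear of everything. I'll run one numeric check and then hand in.

```bash
python3 -c "
from g import *
P=cloud('top',np.load('pics/t13.npy'))[150:200,300:370].reshape(-1,3)*1000
q=P[(P[:,2]>124)&(P[:,2]<132)]; c,s=np.cos(np.radians(YAW)),np.sin(np.radians(YAW)); k=(q[:,:2]-TIP)@np.array([[c,-s],[s,c]])-[130,90]
k=k[abs(k[:,0])<24]; hst=np.histogram(k[:,1],np.arange(-10,150,6)); print(list(zip(hst[1].astype(int),hst[0]))); print('xmid',np.percentile(k[:,0],[3,97]).mean())
d0=cloud('top',np.load('pics/top0.npy'));d1=cloud('top',np.load('pics/t13.npy'))
print('bystanders dz mm',[round(float(np.nanmedian(abs(d0[y-5:y+5,x-5:x+5,2]-d1[y-5:y+5,x-5:x+5,2]))*1000),1) for x,y in((220,158),(300,255),(325,255))])
print(np.abs(r.get_state()['qvel']).max()); r.job_done()"
```

```text
[(np.int64(-10), np.int64(0)), (np.int64(-4), np.int64(0)), (np.int64(2), np.int64(0)), (np.int64(8), np.int64(0)), (np.int64(14), np.int64(13)), (np.int64(20), np.int64(32)), (np.int64(26), np.int64(31)), (np.int64(32), np.int64(37)), (np.int64(38), np.int64(37)), (np.int64(44), np.int64(36)), (np.int64(50), np.int64(12)), (np.int64(56), np.int64(7)), (np.int64(62), np.int64(33)), (np.int64(68), np.int64(37)), (np.int64(74), np.int64(36)), (np.int64(80), np.int64(35)), (np.int64(86), np.int64(37)), (np.int64(92), np.int64(21)), (np.int64(98), np.int64(14)), (np.int64(104), np.int64(35)), (np.int64(110), np.int64(36)), (np.int64(116), np.int64(36)), (np.int64(122), np.int64(35)), (np.int64(128), np.int64(31)), (np.int64(134), np.int64(9)), (np.int64(140), np.int64(11))]
xmid -1.6156055267201772
bystanders dz mm [1.7, 2.0, 1.8]
1.242856053907696
the job is handed in; nothing more can be done
```

I threaded all three carriers that were on the bench (there was no fourth) round the bend and parked them on the straight arm. Then I stood the keeper pin, knob up, in the holder cup, let go and backed the gripper clear. The job was handed in at about 52 s of the 208 s allowed, and no verdict is reported.

**Last checks:**
- **Carriers:** they hang upright about 34, 77 and 119 mm past the end of the bend, and sit about 1.6 mm off the rod's fitted line. The allowed range is 12 mm.
- **Pin:** the knob top is at 184 mm, which puts the foot on the cup floor at about 14 mm. The knob centre is within about 2 mm of the cup's, so the pin stands nearly vertical.
- **Bystanders:** the views show the sachets, stamp and loupe where they started. The depth difference there is about 2 mm, which is camera noise.

No check failed. The arm drifts slightly between moves, so I re-gripped two carriers before lifting them to be sure of their height. I did not notice a carrier being knocked aside or the grip slackening. One small disagreement: the two cameras place the rod about 1 to 2 mm apart, which is within their calibration.

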